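Hang the cassette basket on the swinging drain hook

TASK

Pick up the steel cassette basket by its bail and, with the bail's bar, gently press the back of the swinging orange drain hook onto its rubber buffer until it is still. Keep it leaning on the buffer while you slide the bar down the hook's back until it is fully seated in the bowl, then ease the hook back to plumb and let go so that the basket hangs there upright and quiet. Keep the basket upright, never push hard on the hook, and leave everything else where it stands.

Things in the scene. Friction and masses are not known exactly. Their poses are not given: they have to be found in the camera images.
- basket: Loose open stainless basket, 100 (x) x 52 (y) x 42 mm high, coloured cassettes fixed inside; 0.22 to 0.4 kg. Origin: centre of its underside, z up. Looks the same after a half turn. A rigid bail stands over its middle: two flat upright straps (14 mm wide along x, 4 mm thick, 60 mm over their outer faces along y) rise to 122 mm, joined by a round bar at the top.
- bail_bar (a point): Centre of the bail's round bar, 120 mm above the basket's underside. The bar is 8 mm in diameter and lies along the basket's y, 52 mm free between the straps; the hook goes between the straps, under the bar.
- bail_grip (a point): Where to grip: midway between the straps, 106 mm above the underside (14 mm below the bar). Close on the straps' outer faces along the basket's y (60 mm), the tool leaning back 30 to 40 degrees from vertical, fingers pointing away from the robot and down: this keeps the gripper clear of the hook and of the stand's arm later on.
- drain_stand: Fixed steel stand. Origin: on the bench right under the hook's pivot; x points away from the robot, z up. The pivot is 400 mm high, parallel to the stand's y, in a lug that ends at x = -9 mm at the front of an arm (397 to 411 mm high) from a post of 18 mm diameter at x = 125 mm. Base and white drip tray beneath are at most 12 mm high.
- buffer_clamp (a point): Clamp on the post, 262 mm high, from which a spring buffer with a rubber face of 20 mm diameter points at the hook. Its screw is set differently every time: the hook, swung back, meets the rubber somewhere between 0.06 and 0.15 rad. Pressed on by the bail bar it then yields about 1 mm per 2 to 4 N, until a hard stop.
- hook: Orange J-hook of 8 mm round bar, 0.14 kg, swinging freely about its origin on the pivot, in the stand's x-z plane (barely damped, period about 0.9 s, swinging from the start). At joint value 0 its axes are the stand's. Bar centreline (x, z) in mm: tip (-25,-211), bowl bottom (0,-228), straight back x = 13.5 from z = -220 to -188, bowed out to x = 42 from z = -172 to -35, pivot (0,0).
- hook_tip (a point): Tip of the hook, hook frame (-25, 0, -211) mm, on the robot's side. The bar enters above it; the mouth between tip and back opens upward and is 30 mm clear.
- hook_back (a point): Middle of the hook's straight back, hook frame (13.5, 0, -200) mm, on the bar's centreline; a bail bar that leans on it has its centre 8 mm nearer the robot.
- hook_seat (a point): Where the centre of the bail bar lies when seated in the bowl: hook frame (0, 0, -220) mm; 180 mm above the bench when the hook is plumb.
- swing (a joint): Swing angle of the hook, rad: 0 is plumb, positive when its lower end is swung away from the robot (stand +x), towards the buffer.
- specimen_jar: Bystander: clear jar with green lid, 64 mm diameter, 75 mm high; origin under its centre.
- reagent_bottle: Bystander: amber bottle, 68 mm diameter, 150 mm high; origin under its centre.
- marker: Bystander: red marker lying along its x, 135 mm long, 13 mm thick; origin under its middle.
- forceps: Bystander: steel forceps lying along x, 120 mm long; origin under the middle.
- beaker: Bystander: clear beaker, 68 mm diameter, 85 mm high; origin under its centre.
- cassette_tray: Bystander: blue divided tray, 100 x 140 x 30 mm; origin under its centre.
- ruler: Bystander: yellow ruler, 160 (x) x 28 x 4 mm; origin under its middle.
Things that resemble listed ones, but are neither listed nor needed, are in the scene too. What is shaped like the basket but purple is not meant.

How it is judged:
By the outcome, as a careful person would: the job done as asked, in the order asked, and still so for the second after the job is handed in, with the robot touching nothing.
It also fails if it takes over 72 s, if anything falls off the work surface, if the arm or the gripper's body presses on something with over 40 N, if the wrist force passes 120 N, or if a joint passes its speed limit or range.

ROBOT

A 6-joint arm with a two-finger parallel gripper is mounted at the origin on the work surface. World frame = base frame: x ahead of the robot, y to its left, z up, the work surface at z = 0. Lengths are in m, angles in rad, forces in N, time in s.
With the tool pointing down it reaches from about 0.375 to 0.825 m from the base axis. Payload 5.5 kg.
Tool frame: the origin (TCP) lies midway between the tips of the shut fingers; the grasp point (between the pads) lies 19 mm behind it (manip.grip_depth is the distance from the TCP to the grasp point, in m); z points along the fingers, y is the direction in which the jaws open and shut (so a half turn about z gives the same grasp; the last joint's range is limited). The gripper opens to 85 mm and grips with 20 to 120 N. Pads are 22 mm wide; open, the fingers measure 114 mm over their backs; the gripper's body (76 mm by 85 mm) begins 54 mm behind the grasp point. The pads swing forward as they close: fully open they stand 13 mm farther back than shut.
Start: joints at [-1.229, 0.314, -0.047, 1.21, 0, 1.571], TCP at [0.201, -0.565, 0.231] pointing down, gripper open.
Joint ranges: [-2.67, 2.67], [-0.69, 1.73], [-1.03, 1.25], [-2.08, 2.16], [-1.42, 1.45], [-3.14, 3.14]. Speed limits (rad/s): [2.39, 2.39, 3.01, 3.14, 3.14, 3.14].

INTERFACE

Orientations are given as [roll, pitch, yaw] about the fixed x, y, z axes, in that order (R = Rz(yaw) Ry(pitch) Rx(roll)).
In Python, from station import manip, cams, search_frame, trace gives the robot as it stands. The module is installed in compiled form; this text tells all that it offers.
- The arm moves only by the tool step_arm, never from a script. Its argument "targets" is text: rows parted by semicolons, each of 6 numbers parted by spaces: the shift along the tool's x, y, z in mm, then the turn, a rotation vector about the tool's x, y, z in degrees. A call has 1 to 20 rows; each row shifts and turns the pose as measured when the row begins, along the tool's axes as they then stand; what a row does not reach is not made up. A row lasts 1/12 s, in which the tool goes at most 41.7 mm and 7.16 degrees, less where a joint would pass 70% of its speed; a pose out of reach is approached as far as the arm can. A call is refused whole if a number of a shift passes 41.7 or a number of a turn 7.16, either way. A call with a gripper value outside its range is refused whole. "jaw" is the opening in per cent of the stroke, from 0 (shut) to 100 (fully open), set as the call begins (left out, the last holds). The fingers move at their own pace and stop on an object; "squeeze" is the grip in N (left out, the last holds). Time passes only in rows, so rows that do not move let the fingers close. It gives the time, the measured TCP pose, the force and the opening at its end, in the units of the state.
- manip.sense(): the state, without advancing time (a new reading comes with each control period).
- cams.get_image(name): name is "scene" or "top" or "wrist"; returns a dict with "pixels" (400x640x3 uint8, red, green, blue), "intrinsics" (3x3 intrinsics, pixels), "distortion" ([k1, k2, p1, p2, k3] as OpenCV has them; the pictures are not rectified), "origin" and "attitude" of the camera in the world. Camera axes: x right, y up, looking along -z (the intrinsics and any distortion apply to the point x, -y, -z); pixel columns grow to the right and rows downward; lengths in m; the calibration is good to about 2 mm. A picture is of the moment at which its call begins. There is no depth.
- manip.job_done(): hands the job in, once; it reports no verdict.
Trained networks look in a picture, given as the dict that the camera call returned (one of the last four; its "shot" number tells which), for a name from the list of things; names that differ only in an ending like _2 or _b are one class to them, and where a whole thing is asked for, a point or a joint stands for the part that bears it (a point fixed in the world has none). Each returns a list of dicts, best first, with "conf" (0 to 1); they miss things now and then, are a little off and sometimes report something else, mostly with a low value. They report only what shows in the picture. A call takes as long as a camera call. They do not tell look-alikes from the thing itself.
- search_frame(picture, query): "extent" ([left, top, right, bottom] in pixels, round what is visible of it).
- trace(picture, query): "mask" (400x640 bool, what is visible of it) and "extent" ([left, top, right, bottom] in pixels, round what is visible of it).
The state is a dict: "time_s": time; "qpos": joint angles; "qvel": joint speeds; "tau": joint torques, N m; "tool_pos": TCP position; "eef_rot": TCP orientation; "wrist_force": force on the tool from outside, world axes, zero at the start; "torque": the same for the moment, N m; "width": finger opening in m.
Only numpy, scipy, OpenCV 4.12 (cv2) and the standard library are available. Lean on these libraries where they do the work, as an engineer would, in place of code of your own. Each camera call takes 0.05 s, during which the arm holds its last target.

## Working session

There is one attempt and no reset: what is moved stays moved. The work goes in short steps, Python scripts to look and compute and a tool call to move; the robot and the scene stay as the last step left them, time stands still between calls to the robot, and variables do not carry over. Pictures are saved under pics/ and viewed, and the job is handed in when it is done.

Besides the shell and the picture viewer there is one more tool, called in YAML: its name, and indented under it one key for each argument. step_arm: Moves the arm, as the interface text tells. Its arguments: {"type":"object","properties":{"targets":{"type":"string"},"jaw":{"type":"number"},"squeeze":{"type":"number"}},"required":["targets"]}

```bash
mkdir -p pics; ls; cat > h.py <<'E'
import numpy as np, cv2
from station import manip, cams, search_frame, trace
from scipy.spatial.transform import Rotation as R
def att(p):
    a=np.array(p["attitude"],float)
    if a.shape==(3,3): return a
    if a.size==3: return R.from_euler('xyz',a).as_matrix()
    return R.from_quat(a).as_matrix()
def proj(p,X):
    X=np.atleast_2d(X); c=(X-np.array(p["origin"]))@att(p); c=c*[1,-1,-1]
    return cv2.projectPoints(c.reshape(-1,1,3),np.zeros(3),np.zeros(3),np.array(p["intrinsics"],float),np.array(p["distortion"],float))[0].reshape(-1,2)
def ray(p,uv):
    u=cv2.undistortPoints(np.array(uv,float).reshape(-1,1,2),np.array(p["intrinsics"],float),np.array(p["distortion"],float)).reshape(-1,2)
    d=np.c_[u[:,0],-u[:,1],-np.ones(len(u))]@att(p).T
    return np.array(p["origin"]),d/np.linalg.norm(d,axis=1)[:,None]
def onplane(p,uv,z):
    o,d=ray(p,uv); return o+d*((z-o[2])/d[:,2])[:,None]
def onplane_y(p,uv,y):
    o,d=ray(p,uv); return o+d*((y-o[1])/d[:,1])[:,None]
def tri(l):
    A=np.zeros((3,3));b=np.zeros(3)
    for p,uv in l:
        o,d=ray(p,uv);P=np.eye(3)-np.outer(d[0],d[0]);A+=P;b+=P@o
    return np.linalg.solve(A,b)
def save(p,n): cv2.imwrite('pics/'+n+'.png',p["pixels"][:,:,::-1])
E
python3 - <<'E'
from h import *
s=manip.sense();print(s)
for n in("scene","top","wrist"):
    p=cams.get_image(n);save(p,n+'0');print(n,p["intrinsics"],p["distortion"],p["origin"],p["attitude"],p["shot"])
    for q in("basket","hook","drain_stand","buffer_clamp"):
        print(q,[(np.round(r["conf"],2),np.round(r["extent"])) for r in search_frame(p,q)][:3])
print(manip.sense()["time_s"])
E
```

```text
pics
{'time_s': 0.0, 'qpos': array([-1.22898764e+00,  3.14211671e-01, -4.80863005e-02,  1.21018458e+00,
        3.34257808e-07,  1.57080004e+00]), 'qvel': array([ 1.15636817e-03,  8.28611641e-04,  3.49861958e-04, -6.57571871e-05,
        1.04306994e-03, -8.86259012e-04]), 'tau': array([-1.37046763e-04, -5.39592469e+01,  3.39748979e+01,  1.93564774e-02,
        3.10988935e-05, -7.01813093e-06]), 'tool_pos': array([ 0.20092218, -0.56474763,  0.23043999]), 'eef_rot': array([-3.13990643e+00, -3.27995970e-07,  3.41804975e-01]), 'wrist_force': array([-0.40812522, -0.22255231, -0.39862623]), 'torque': array([ 0.01728701, -0.02686236, -0.02780374]), 'width': 0.08527873510360293}
scene [[467.03322272   0.         316.29935937]
 [  0.         467.03322272 205.90245088]
 [  0.           0.           1.        ]] [0.00634585 0.         0.         0.         0.        ] [ 1.30839084 -0.66330604  1.04770303] [ 0.92551961 -0.0043929   0.8306652 ] 1
basket [(np.float64(0.86), array([308., 171., 330., 204.])), (np.float64(0.63), array([192., 342., 222., 383.])), (np.float64(0.61), array([356., 211., 
[... 576 characters left out ...]
, 322.]))]
hook [(np.float64(0.54), array([361., 142., 372., 188.]))]
drain_stand [(np.float64(0.77), array([338.,  91., 374., 204.])), (np.float64(0.59), array([430., 228., 458., 233.])), (np.float64(0.25), array([280., 146., 298., 170.]))]
buffer_clamp [(np.float64(0.75), array([335.,  94., 377., 205.])), (np.float64(0.68), array([240., 151., 263., 169.]))]
wrist [[306.89956604   0.         319.9696109 ]
 [  0.         306.89956604 199.88407884]
 [  0.           0.           1.        ]] [-0.00518732  0.          0.          0.          0.        ] [ 0.2652278  -0.54233515  0.37457333] [-2.73253628e-01 -7.02702735e-04 -1.22853562e+00] 3
basket []
hook []
drain_stand []
buffer_clamp []
0.75
```

View pictures.

View pics/scene0.png

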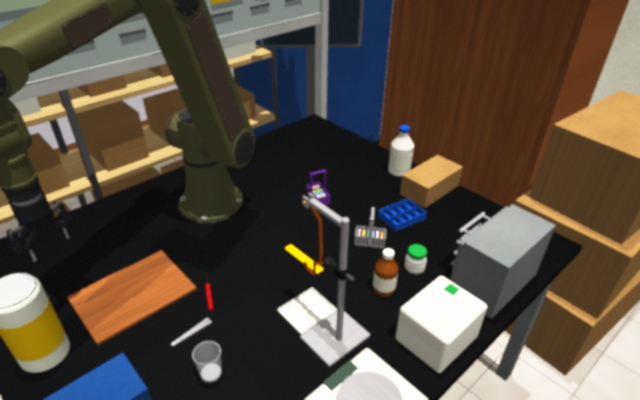

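View pics/top0.png

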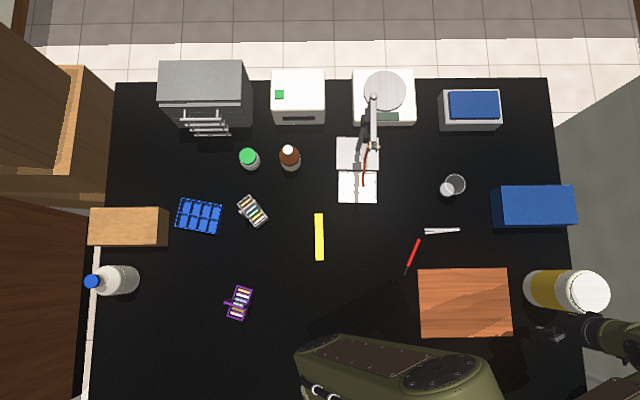

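```bash
python3 - <<'E'
import cv2
a=cv2.imread('pics/scene0.png');b=cv2.imread('pics/top0.png')
cv2.imwrite('pics/sc_crop.png',cv2.resize(a[150:390,180:400],None,fx=3.3,fy=2.5*1.0,interpolation=2)[:600,:800] if 0 else cv2.resize(a[160:380,260:400],None,fx=2.7,fy=2.7,interpolation=2))
cv2.imwrite('pics/tp_crop.png',cv2.resize(b[80:340,210:400],None,fx=2.3,fy=2.3,interpolation=2))
E
```

```text
(no output)
```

View pics/sc_crop.png

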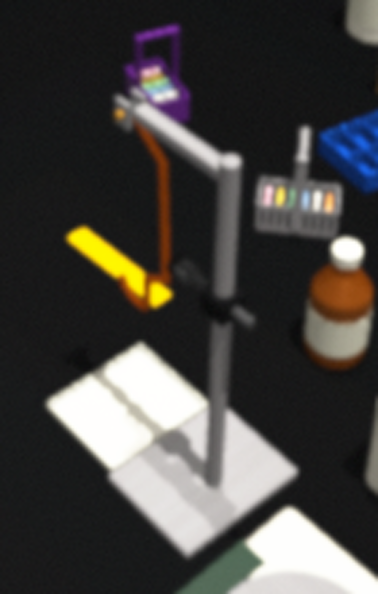

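View pics/tp_crop.png

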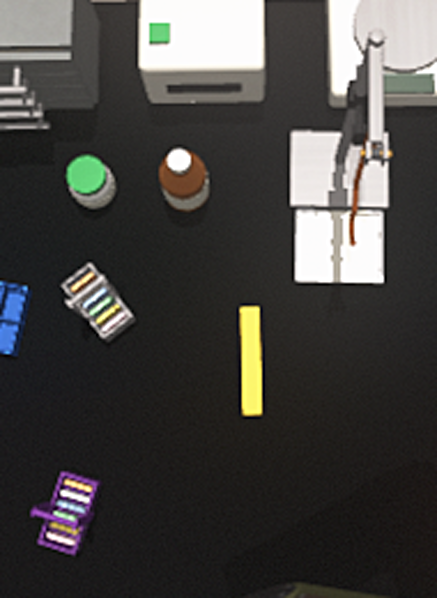

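```bash
cat >> h.py <<'E'
def box(x0,x1,y0,y1,z0,z1): return np.array([[x,y,z] for x in(x0,x1) for y in(y0,y1) for z in(z0,z1)],float)/1000
BASK=[box(-50,50,-26,26,0,42),box(-7,7,26,30,0,122),box(-7,7,-30,-26,0,122),box(-4,4,-26,26,116,124)]
def pose(x,y,z,rpy):
    T=np.eye(4);T[:3,:3]=R.from_euler('xyz',rpy).as_matrix();T[:3,3]=[x,y,z];return T
def sil(p,parts,T,ss=4):
    m=np.zeros((400*ss,640*ss),np.uint8)
    for P in parts:
        q=proj(p,P@T[:3,:3].T+T[:3,3])
        h=cv2.convexHull((((q+.5)*ss-.5)).astype(np.float32)).round().astype(np.int32)
        cv2.fillConvexPoly(m,h,1)
    return cv2.resize(m.astype(np.float32),(640,400),interpolation=cv2.INTER_AREA)
def iou(a,b): return np.minimum(a,b).sum()/np.maximum(a,b).sum()
E
python3 - <<'E'
from h import *
import pickle
from scipy.optimize import minimize
print(manip.sense()["time_s"])
D={}
for n in("scene","top"):
    p=cams.get_image(n); rs=trace(p,"basket")
    for i,r in enumerate(rs): print(n,i,r["conf"],r["extent"],p["pixels"][r["mask"]].mean(0))
    D[n]=(p,rs)
pickle.dump(D,open('b0.pkl','wb'))
obs=[]
for n in D:
    p,rs=D[n]
    best=min(rs,key=lambda r:abs((r["extent"][0]+r["extent"][2])/2-{"scene":371,"top":252}[n]))
    obs.append((p,best["mask"].astype(np.float32)))
    vis=p["pixels"].copy();vis[best["mask"]]=[255,0,255];save(dict(pixels=vis),'m_'+n)
x0=onplane(D["top"][0],[[253,212]],.02)[0];print(x0)
f=lambda v:-sum(iou(sil(p,BASK,pose(v[0],v[1],0,[0,0,v[2]])),m) for p,m in obs)
res=[]
for yaw in np.arange(0,np.pi,.4):
    r=minimize(f,[x0[0],x0[1],yaw],method='Nelder-Mead',options=dict(initial_simplex=np.array([x0[0],x0[1],yaw])+np.array([[0,0,0],[.015,0,0],[0,.015,0],[0,0,.3]]),maxiter=150))
    res.append((r.fun,*r.x))
res.sort()
for r in res[:4]:print(np.round(r,4))
v=res[0][1:]
for n in D:
    p=D[n][0];vis=p["pixels"].copy()
    for P in BASK:
        T=pose(v[0],v[1],0,[0,0,v[2]]);h=cv2.convexHull(proj(p,P@T[:3,:3].T+T[:3,3]).astype(np.float32)).round().astype(int);cv2.polylines(vis,[h],True,(255,0,0),1)
    c=proj(p,[[v[0],v[1],.06]])[0].astype(int);vis=vis[c[1]-40:c[1]+40,c[0]-40:c[0]+40];vis=cv2.resize(vis,None,fx=5,fy=5,interpolation=0);save(dict(pixels=vis),'f_'+n)
a,b=cv2.imread('pics/f_scene.png'),cv2.imread('pics/f_top.png');cv2.imwrite('pics/f.png',np.hstack([a,b]))
E
```

```text
0.75
scene 0 0.79 [305.6, 168.9, 331.7, 203.8] [107.57929515  80.51321586 117.72907489]
scene 1 0.58 [355.2, 206.6, 385.7, 250.4] [128.85343511 123.6        116.33587786]
top 0 0.9 [235.3, 194.2, 266.1, 227.2] [148.7037037  144.70565302 131.88693957]
top 1 0.76 [224.7, 285.0, 255.2, 320.1] [127.24724409  97.38110236 128.29291339]
top 2 0.35 [240.3, 148.2, 259.6, 170.1] [105.44652406 166.20053476 113.9197861 ]
[0.54966584 0.2780663  0.02      ]
[-1.8382  0.5511  0.2784  3.8042]
[-1.8378  0.551   0.279   3.8158]
[-1.8354  0.5511  0.2784  0.6633]
[-1.8335  0.5512  0.2781  0.6706]
```

View pics/f.png

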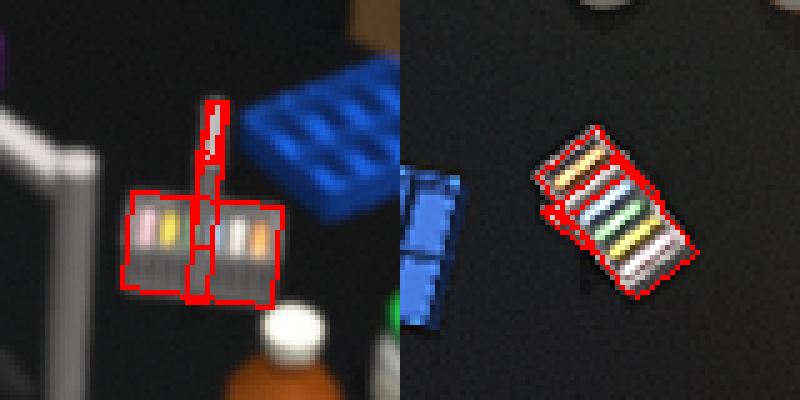

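```bash
python3 - <<'E'
import cv2,numpy as np
a=cv2.imread('pics/scene0.png');b=cv2.imread('pics/top0.png')
def crop(im,x0,y0,w,h,f,n):
    c=cv2.resize(im[y0:y0+h,x0:x0+w],None,fx=f,fy=f,interpolation=cv2.INTER_CUBIC)
    for i in range(0,w,10): cv2.putText(c,str(x0+i),(i*f,8),0,.3,(0,255,255),1); cv2.line(c,(i*f,0),(i*f,4),(0,255,255))
    for j in range(0,h,10): cv2.putText(c,str(y0+j),(0,j*f+4),0,.3,(0,255,255),1)
    cv2.imwrite('pics/'+n+'.png',c)
crop(a,270,185,110,185,4 if 0 else 3,'sz')
crop(b,325,80,70,130,4,'tz')
E
```

```text
(no output)
```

View pics/sz.png

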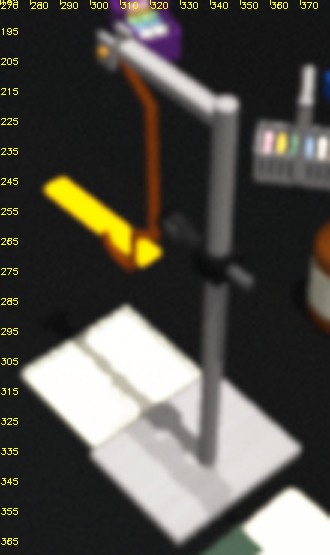

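View pics/tz.png

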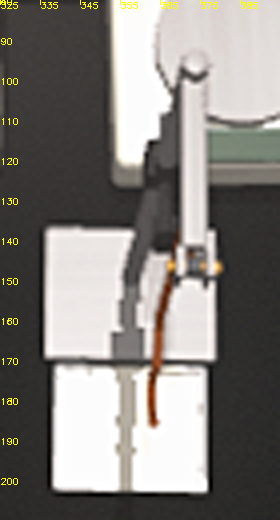

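```bash
python3 - <<'E'
from h import *
import pickle
from scipy.optimize import least_squares
D=pickle.load(open('b0.pkl','rb'));s,t=D["scene"][0],D["top"][0]
print('pivot top',onplane(t,[[373.6,146.6]],.4), 'posttop',onplane(t,[[373.7,96]],.412))
print('scene post top',onplane(s,[[345,219.3]],.412),'bottom',onplane(s,[[339.3,340]],.008))
print('base corners top',onplane(t,[[337,137],[379,137],[379,170],[336,170],[338,203],[377,202]],.01))
print('base corners scene',onplane(s,[[370.3,334],[330.5,366],[300,336.5],[277.5,309.5],[312,287]],.01))
print('mid wash scene',onplane(s,[[304.7,201.7]],.4))
for n,q in((s,"drain_stand"),):
  pass
E
```

```text
pivot top [[ 0.64593732 -0.08108487  0.4       ]] posttop [[ 0.77206443 -0.08462523  0.412     ]]
scene post top [[ 0.76454458 -0.07803505  0.412     ]] bottom [[ 0.77402848 -0.08561289  0.008     ]]
base corners top [[ 0.81652662 -0.01314687  0.01      ]
 [ 0.81465264 -0.1623212   0.01      ]
 [ 0.69366132 -0.15724497  0.01      ]
 [ 0.69564915 -0.00700357  0.01      ]
 [ 0.57849237 -0.0113713   0.01      ]
 [ 0.58012661 -0.14562106  0.01      ]]
base corners scene [[ 0.8175522  -0.01075613  0.01      ]
 [ 0.81652323 -0.15909133  0.01      ]
 [ 0.69587656 -0.15713676  0.01      ]
 [ 0.58214372 -0.14366604  0.01      ]
 [ 0.58378622 -0.01280535  0.01      ]]
mid wash scene [[ 0.64481279 -0.09004358  0.4       ]]
```

```bash
cat >> h.py <<'E'
def toolR(yaw,lean):
    s,c=np.sin(lean),np.cos(lean);cy,sy=np.cos(yaw),np.sin(yaw)
    x=np.array([c*cy,c*sy,s]);z=np.array([s*cy,s*sy,-c]);return np.c_[x,np.cross(z,x),z]
def cur():
    s=manip.sense();return np.array(s["tool_pos"]),R.from_euler('xyz',s["eef_rot"]).as_matrix()
def rows(wps,start=None,vmax=38,wmax=6.5):
    p,M=cur() if start is None else start
    out=[]
    for tp,tM,*n in wps:
        tp=np.array(tp);d=np.linalg.norm(tp-p)*1000
        rv=R.from_matrix(M.T@tM).as_rotvec(degrees=True)
        k=n[0] if n else max(1,int(np.ceil(max(d/vmax,np.linalg.norm(rv)/wmax))))
        for i in range(k):
            dp=(tp-p)/(k-i); 
            r=R.from_matrix(M.T@tM).as_rotvec(degrees=True)/(k-i)
            row=np.r_[np.round(M.T@dp*1000,1),np.round(r,2)]
            out.append(row); p=p+M@(row[:3]/1000); M=M@R.from_rotvec(row[3:],degrees=True).as_matrix()
    for i in range(0,len(out),20):
        print(len(out[i:i+20]),'; '.join(' '.join('%g'%v for v in r) for r in out[i:i+20]))
    return p,M
E
python3 - <<'E'
from h import *
print(manip.grip_depth)
M=toolR(.665,np.radians(37)); G=np.array([.551,.2785,.106])
pre=G+M[:,2]*(-.11+.023)
M1=toolR(.0,np.radians(30))
print(pre)
rows([([.40,-.40,.33],toolR(.2,np.radians(12))),([.46,-.05,.33],M1),(pre+[0,0,.03],M)])
E
```

```text
0.0187
[0.50979868 0.24619208 0.17548129]
20 30.3 -11.1 -12.3 -0.11 1.5 1.01; 30.5 -11.7 -11.6 -0.11 1.5 1.01; 30.5 -12.2 -10.8 -0.1 1.5 1.01; 30.6 -12.7 -10 -0.11 1.5 1.01; 30.6 -13.2 -9.2 -0.11 1.49 1.01; 30.6 -13.7 -8.5 -0.1 1.5 1.02; 30.6 -14.2 -7.7 -0.11 1.49 1.01; 30.6 -14.8 -6.9 -0.1 1.5 1.02; 12.5 -33.1 2.7 -0.41 1.79 1.07; 11.8 -33.4 2.8 -0.41 1.79 1.07; 11.1 -33.6 2.9 -0.41 1.79 1.07; 10.4 -33.8 3 -0.41 1.8 1.08; 9.7 -34 3.1 -0.41 1.79 1.07; 8.9 -34.2 3.2 -0.41 1.8 1.08; 8.2 -34.4 3.2 -0.42 1.79 1.07; 7.5 -34.6 3.2 -0.41 1.8 1.08; 6.7 -34.7 3.1 -0.42 1.79 1.07; 6 -34.9 3.1 -0.41 1.8 1.08; -2.1 -32.9 14.7 2.34 0.75 -3.53; -0.3 -32.4 16.1 2.34 0.75 -3.53
7 1.4 -31.6 17.4 2.34 0.75 -3.53; 3.1 -30.8 18.7 2.34 0.75 -3.53; 4.7 -29.7 20 2.34 0.75 -3.53; 6.3 -28.6 21.2 2.34 0.75 -3.54; 7.7 -27.2 22.5 2.33 0.74 -3.53; 9 -25.8 23.6 2.34 0.75 -3.54; 10.3 -24.2 24.8 2.33 0.74 -3.53
```

step_arm:
  targets: "30.3 -11 -12 -0.1 1.5 1; 30.5 -11.7 -11.6 -0.1 1.5 1; 30.5 -12.2 -10.8 -0.1 1.5 1; 30.6 -12.7 -10 -0.1 1.5 1; 30.6 -13.2 -9.2 -0.1 1.5 1; 30.6 -13.7 -8.5 -0.1 1.5 1; 30.6 -14.2 -7.7 -0.1 1.5 1; 30.6 -14.8 -6.9 -0.1 1.5 1; 12.5 -33 2.7 -0.4 1.8 1.1; 11.8 -33.4 2.8 -0.4 1.8 1.1; 11 -33.6 2.9 -0.4 1.8 1.1; 10.4 -33.8 3 -0.4 1.8 1.1; 9.7 -34 3 -0.4 1.8 1.1; 9 -34.2 3.2 -0.4 1.8 1.1; 8.2 -34.4 3.2 -0.4 1.8 1.1; 7.5 -34.6 3.2 -0.4 1.8 1.1; 6.7 -34.7 3 -0.4 1.8 1.1; 6 -35 3 -0.4 1.8 1.1"
  jaw: 100

```text
time_s: 2.45
tool_pos: [0.4765, -0.0375, 0.3406]
eef_rot: [-3.124, -0.556, -0.041]
wrist_force: [0.8, -0.5, -0.3]
width: 0.0853
```

```bash
python3 - <<'E'
from h import *
s=manip.sense();print(s["time_s"],s["qpos"],cur())
M=toolR(.665,np.radians(37)); G=np.array([.551,.2785,.106])
pre=G+M[:,2]*(-.11+.023)
rows([(pre+[0,0,.03],M)])
p=cams.get_image("wrist");save(p,'w1')
p=cams.get_image("scene");save(p,'s1')
E
```

```text
2.45 [-0.11885513 -0.41939212 -0.64611021  0.79085473  0.05827796  3.0757058 ] (array([ 0.4764647 , -0.03748825,  0.34055986]), array([[ 0.84879247, -0.03217228,  0.52774642],
       [-0.03516666, -0.99937194, -0.0043636 ],
       [ 0.52755535, -0.01485529, -0.84939077]]))
9 -5.9 -31.4 14.6 2.43 0.52 -3.71; -4 -31.1 15.8 2.44 0.52 -3.71; -2.1 -30.6 17.1 2.44 0.52 -3.71; -0.4 -29.9 18.4 2.43 0.51 -3.71; 1.4 -29 19.7 2.44 0.52 -3.72; 3.1 -28 20.9 2.43 0.51 -3.71; 4.6 -26.9 22.1 2.44 0.52 -3.72; 6.1 -25.6 23.3 2.43 0.51 -3.71; 7.6 -24.1 24.3 2.44 0.52 -3.72
```

View pics/w1.png

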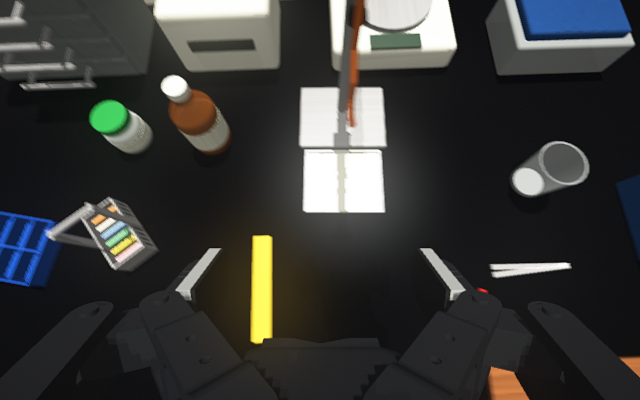

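step_arm:
  targets: "-6 -31.4 14.6 2.4 0.5 -3.7; -4 -31 15.8 2.4 0.5 -3.7; -2 -30.6 17 2.4 0.5 -3.7; -0.4 -30 18.4 2.4 0.5 -3.7; 1.4 -29 19.7 2.4 0.5 -3.7; 3 -28 21 2.4 0.5 -3.7; 4.6 -27 22 2.4 0.5 -3.7; 6 -25.6 23.3 2.4 0.5 -3.7; 7.6 -24 24.3 2.4 0.5 -3.7; 0 0 0 0 0 0"

```text
time_s: 3.38
tool_pos: [0.5056, 0.2601, 0.2039]
eef_rot: [3.122, -0.649, 0.72]
wrist_force: [-0.9, -1.0, 0.4]
width: 0.0854
```

```bash
python3 - <<'E'
from h import *
import pickle
from scipy.optimize import minimize
s=manip.sense();print(s["time_s"],s["qpos"],s["tool_pos"],s["wrist_force"])
D=pickle.load(open('b0.pkl','rb'))
p=cams.get_image("wrist");rs=trace(p,"basket")
for r in rs: print(r["conf"],r["extent"])
obs=[(p,rs[0]["mask"].astype(np.float32))]
for n in("scene","top"):
    P,q=D[n];b=min(q,key=lambda r:abs((r["extent"][0]+r["extent"][2])/2-{"scene":371,"top":252}[n]));obs.append((P,b["mask"].astype(np.float32)))
def fit(o):
    f=lambda v:-sum(iou(sil(p,BASK,pose(v[0],v[1],0,[0,0,v[2]])),m) for p,m in o)
    a=np.array([.551,.2785,.665]);r=minimize(f,a,method='Nelder-Mead',options=dict(initial_simplex=a+np.array([[0,0,0],[.01,0,0],[0,.01,0],[0,0,.1]]),maxiter=120));return r.fun,r.x
print(fit(obs[:1]));f,v=fit(obs);print(f,v)
vis=p["pixels"].copy()
for P in BASK:
    T=pose(v[0],v[1],0,[0,0,v[2]]);h=cv2.convexHull(proj(p,P@T[:3,:3].T+T[:3,3]).astype(np.float32)).round().astype(int);cv2.polylines(vis,[h],True,(255,0,0),1)
save(dict(pixels=vis),'w2')
E
```

```text
3.3833 [ 0.36292878 -0.17482366 -0.86402165  0.25796969  0.1936702   2.85387535] [0.50556414 0.26011119 0.2038805 ] [-0.93419059 -1.03060417  0.36487274]
0.95 [296.8, 194.0, 374.2, 295.1]
(np.float64(-0.9637319445610046), array([0.55098608, 0.27912719, 0.66600124]))
-2.7992472648620605 [0.55092475 0.27894769 0.67062728]
```

View pics/w2.png

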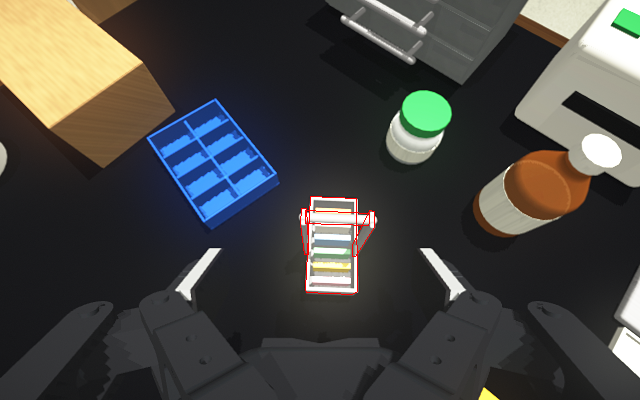

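```bash
python3 - <<'E'
from h import *
M=toolR(.668,np.radians(37)); G=np.array([.551,.279,.106])
rows([(G+M[:,2]*-.05,M,4),(G+M[:,2]*.005,M,5),(G+M[:,2]*.023,M,4)])
E
```

```text
13 -5.5 2.7 14.7 -0.1 -0.06 0.54; -5.5 2.7 14.7 -0.1 -0.05 0.53; -5.4 2.8 14.7 -0.1 -0.06 0.54; -5.4 2.7 14.6 -0.1 -0.05 0.53; 0 0 11 -0 -0 0; 0 0 11 -0 -0 0; 0 0 11 -0 -0 0; 0 0 11 -0 -0 0; 0 0 11 -0 -0 0; 0 0 4.5 -0 -0 0; 0 0 4.5 -0 -0 0; 0 0 4.5 -0 -0 0; 0 0 4.5 -0 -0 0
```

step_arm:
  targets: "-5.5 2.7 14.7 -0.1 -0.05 0.54; -5.5 2.7 14.7 -0.1 -0.05 0.54; -5.4 2.8 14.7 -0.1 -0.05 0.54; -5.4 2.7 14.6 -0.1 -0.05 0.54; 0 0 0 0 0 0"

```text
time_s: 3.9
tool_pos: [0.5338, 0.2545, 0.1511]
eef_rot: [3.137, -0.653, 0.657]
wrist_force: [-0.3, 0.9, -0.7]
width: 0.0856
```

```bash
python3 - <<'E'
from h import *
M=toolR(.668,np.radians(37)); G=np.array([.551,.279,.106])
print((cur()[0]-G)@M,manip.sense()["wrist_force"])
rows([(G+M[:,2]*.023,M,10)])
E
```

```text
[ 0.00415971  0.00859021 -0.05328255] [-0.30137324  0.91590869 -0.65528396]
10 -0.5 -0.9 7.6 0.06 -0.04 -0.05; -0.5 -0.9 7.6 0.07 -0.04 -0.05; -0.5 -0.9 7.6 0.06 -0.04 -0.05; -0.5 -0.9 7.6 0.07 -0.04 -0.05; -0.4 -0.9 7.6 0.06 -0.04 -0.05; -0.4 -0.9 7.6 0.07 -0.04 -0.05; -0.4 -0.9 7.7 0.06 -0.05 -0.05; -0.4 -0.9 7.6 0.07 -0.04 -0.05; -0.5 -0.9 7.7 0.06 -0.05 -0.05; -0.4 -0.9 7.6 0.07 -0.04 -0.04
```

step_arm:
  targets: "-2 -4.3 1 0.3 -0.2 -0.2; -2 -4.3 1 0.3 -0.2 -0.2; 0 0 0 0 0 0"

```text
time_s: 4.15
tool_pos: [0.528, 0.2578, 0.1495]
eef_rot: [3.141, -0.647, 0.663]
wrist_force: [-0.4, -0.5, -0.5]
width: 0.0851
```

```bash
python3 - <<'E'
from h import *
M=toolR(.668,np.radians(37)); G=np.array([.551,.279,.106])
print((cur()[0]-G)@M,manip.sense()["wrist_force"])
rows([(G+M[:,2]*.023,M,10)])
E
```

```text
[ 0.00131998  0.0024025  -0.05350633] [-0.41903324 -0.47192513 -0.46371449]
10 -0.1 -0.3 7.6 0.02 -0.01 -0.02; -0.1 -0.3 7.7 0.02 -0.01 -0.02; -0.2 -0.3 7.6 0.02 -0.01 -0.02; -0.1 -0.2 7.7 0.02 -0.01 -0.02; -0.1 -0.2 7.6 0.02 -0.01 -0.03; -0.2 -0.3 7.7 0.02 -0.01 -0.02; -0.1 -0.2 7.6 0.02 -0 -0.03; -0.2 -0.3 7.7 0.02 -0.01 -0.02; -0.1 -0.2 7.7 0.03 -0 -0.03; -0.2 -0.3 7.6 0.02 -0.01 -0.02
```

step_arm:
  targets: "-0.3 -0.6 7 0 0 0; -0.3 -0.6 7 0 0 0; -0.3 -0.6 7 0 0 0; -0.2 -0.4 7 0 0 0; 0 0 7 0 0 0; 0 0 7 0 0 0; 0 0 7 0 0 0; 0 0 7 0 0 0; 0 0 7 0 0 0; 0 0 7 0 0 0; 0 0 0 0 0 0; 0 0 0 0 0 0"

```text
time_s: 5.15
tool_pos: [0.5638, 0.2891, 0.0893]
eef_rot: [3.139, -0.65, 0.665]
wrist_force: [0.0, -0.4, -0.1]
width: 0.0854
```

```bash
python3 - <<'E'
from h import *
M=toolR(.668,np.radians(37)); G=np.array([.551,.279,.106])
print((cur()[0]-G)@M,manip.sense()["wrist_force"],R.from_matrix(M.T@cur()[1]).as_rotvec(degrees=True))
p=cams.get_image("wrist");save(p,'w3')
E
```

```text
[ 3.02053040e-03 -1.60729002e-05  2.31594270e-02] [ 0.00138703 -0.36704581 -0.13314193] [-0.22420071  0.25517412  0.11928126]
```

View pics/w3.png

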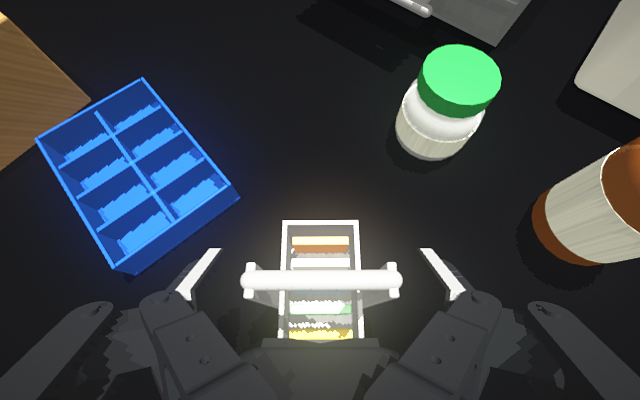

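step_arm:
  targets: "-2 0 0 0 0 0; 0 0 0 0 0 0; 0 0 0 0 0 0; 0 0 0 0 0 0; 0 0 0 0 0 0; 0 0 0 0 0 0; 0 0 0 0 0 0; 0 0 0 0 0 0; 0 0 0 0 0 0"
  jaw: 0
  squeeze: 50

```text
time_s: 5.95
tool_pos: [0.5619, 0.2875, 0.0893]
eef_rot: [3.139, -0.651, 0.665]
wrist_force: [0.6, 0.1, -1.1]
width: 0.0597
```

```bash
python3 - <<'E'
from h import *
s=manip.sense();print(s["width"],s["wrist_force"],cur()[0])
p=cams.get_image("wrist");save(p,'w4')
E
```

```text
0.059667582024089616 [ 0.58174094  0.11596156 -1.09151714] [0.56186354 0.28746608 0.08926369]
```

View pics/w4.png

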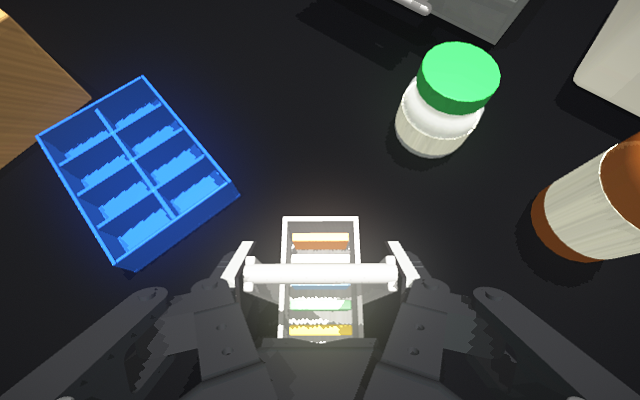

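```bash
cat >> h.py <<'E'
_t0=np.array([.56186354,.28746608,.08926369]);_M0=R.from_euler('xyz',[3.139,-.651,.665]).as_matrix()
BT=_M0.T@(np.array([.551,.279,.120])-_t0)   # bar in tool frame
def barpose():
    p,M=cur();return p+M@BT,M
def tcp_for(bar,M): return np.array(bar)-M@BT
E
python3 - <<'E'
from h import *
print(BT, barpose()[0])
M0=R.from_euler('xyz',[3.139,-.651,.665]).as_matrix()
a=barpose()[0]
Mf=R.from_euler('z',-.03-.668).as_matrix()@toolR(.665,.651)
rows([(tcp_for(a+[0,0,.015],M0),M0,4),(tcp_for([.545,.272,.215],M0),M0,5),(tcp_for([.47,.15,.215],R.from_euler('z',-.3).as_matrix()@M0),R.from_euler('z',-.3).as_matrix()@M0,8),(tcp_for([.50,-.079,.213],Mf),Mf,12)],vmax=25)
E
```

```text
[ 7.66971472e-03  4.36829092e-05 -3.27961176e-02] [0.55105036 0.27900326 0.12003724]
20 2.3 0 -3 -0 -0 -0; 2.3 0 -3 -0 -0 -0.01; 2.2 0 -3 -0 -0.01 -0; 2.3 0 -2.9 -0.01 -0 -0.01; 8.2 0.4 -13.8 0 -0 0; 8.3 0.4 -13.8 0 -0 0; 8.2 0.4 -13.8 0 -0 0; 8.3 0.4 -13.9 0 -0 0; 8.2 0.4 -13.8 0 -0 0; -13.4 6.7 -10.2 -1.3 -0 1.71; -13.2 7.4 -10 -1.3 -0.01 1.71; -13 8 -9.9 -1.3 -0 1.71; -12.7 8.6 -9.7 -1.3 -0.01 1.71; -12.5 9.2 -9.5 -1.3 -0 1.71; -12.2 9.8 -9.3 -1.31 -0.01 1.71; -11.9 10.3 -9 -1.3 -0 1.71; -11.5 10.9 -8.8 -1.31 -0.01 1.71; -3.7 19.2 -2.6 -1.14 -0 1.51; -3.2 19.3 -2.2 -1.14 -0 1.51; -2.7 19.4 -1.8 -1.14 -0 1.51
9 -2.2 19.5 -1.4 -1.14 -0 1.51; -1.7 19.6 -1 -1.14 -0 1.51; -1.2 19.7 -0.7 -1.14 -0 1.51; -0.7 19.7 -0.3 -1.14 -0 1.51; -0.1 19.7 0.1 -1.14 -0 1.51; 0.4 19.7 0.6 -1.14 -0.01 1.51; 0.9 19.6 0.9 -1.14 -0 1.51; 1.4 19.6 1.3 -1.13 -0.01 1.52; 1.9 19.5 1.7 -1.14 -0 1.51
```

step_arm:
  targets: "2.3 0 -3 0 0 0; 2.3 0 -3 0 0 0; 2.2 0 -3 0 0 0; 2.3 0 -3 0 0 0; 8.2 0.4 -13.8 0 0 0; 8.3 0.4 -13.8 0 0 0; 8.2 0.4 -13.8 0 0 0; 8.3 0.4 -13.9 0 0 0; 5 0.3 -8 0 0 0; 0 0 0 0 0 0; 0 0 0 0 0 0"
  squeeze: 70

```text
time_s: 6.92
tool_pos: [0.5512, 0.2783, 0.1787]
eef_rot: [3.142, -0.639, 0.663]
wrist_force: [-0.3, 0.4, -4.0]
width: 0.0594
```

```bash
python3 - <<'E'
from h import *
s=manip.sense();print(s["width"],s["wrist_force"],s["qpos"],barpose()[0])
M0=cur()[1]
Mf=toolR(-.03,.65);rz=R.from_euler('z',-.35).as_matrix()@M0
rows([(tcp_for([.53,.10,.213],rz),rz,9),(tcp_for([.54,-.079,.213],Mf),Mf,9)],vmax=25)
p=cams.get_image("wrist");save(p,'w5')
E
```

```text
0.05941058545963129 [-0.26233466  0.36707955 -4.04902111] [ 0.37743721 -0.04039011 -0.81013512  0.18118918  0.16869181  2.91043389] [0.54068447 0.27000862 0.20954538]
18 -9.9 14.7 -7.9 -1.33 -0 1.79; -9.5 15.1 -7.5 -1.33 -0 1.79; -9 15.6 -7.1 -1.33 -0 1.79; -8.5 16.1 -6.8 -1.33 -0 1.79; -8 16.5 -6.4 -1.33 -0 1.79; -7.4 16.8 -6 -1.33 -0 1.79; -6.9 17.2 -5.6 -1.33 -0 1.78; -6.4 17.5 -5.2 -1.33 -0 1.79; -5.8 17.8 -4.9 -1.33 -0 1.78; -4.1 19.8 -3.1 -1.31 0.07 1.74; -3.5 20 -2.6 -1.31 0.07 1.74; -2.9 20.1 -2.2 -1.31 0.06 1.75; -2.2 20.2 -1.7 -1.31 0.07 1.74; -1.6 20.3 -1.2 -1.31 0.06 1.75; -1 20.4 -0.8 -1.31 0.07 1.74; -0.4 20.4 -0.3 -1.31 0.07 1.75; 0.2 20.5 0.2 -1.31 0.06 1.74; 0.8 20.4 0.7 -1.32 0.07 1.75
```

View pics/w5.png

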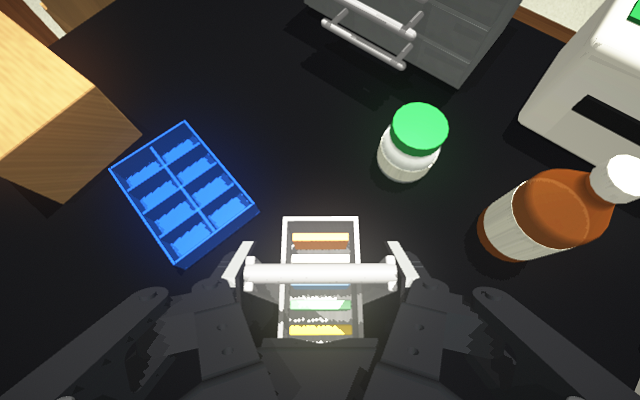

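step_arm:
  targets: "-9.9 14.7 -7.9 -1.33 0 1.79; -9.5 15 -7.5 -1.33 0 1.79; -9 15.6 -7 -1.33 0 1.79; -8.5 16 -6.8 -1.33 0 1.79; -8 16.5 -6.4 -1.33 0 1.79; -7.4 16.8 -6 -1.33 0 1.79; -7 17.2 -5.6 -1.33 0 1.79; -6.4 17.5 -5.2 -1.33 0 1.79; -5.8 17.8 -5 -1.33 0 1.79; -4 20 -3 -1.3 0.07 1.75; -3.5 20 -2.6 -1.3 0.07 1.75; -2.9 20 -2.2 -1.3 0.07 1.75; -2.2 20 -1.7 -1.3 0.07 1.75; -1.6 20 -1.2 -1.3 0.07 1.75; -1 20 -0.8 -1.3 0.07 1.75; 0 18 0 -1.3 0.07 1.75; 0 14 0 -1.3 0.07 1.75; 0 8 0 -1 0 1.4; 0 0 0 0 0 0"

```text
time_s: 8.55
tool_pos: [0.5198, -0.0895, 0.1586]
eef_rot: [3.137, -0.615, -0.089]
wrist_force: [0.8, 0.2, -3.9]
width: 0.0593
```

```bash
python3 - <<'E'
from h import *
import pickle
s=manip.sense();print(s["time_s"],s["width"],s["wrist_force"],s["qpos"],barpose()[0],s["eef_rot"])
Mf=toolR(-.03,.65)
rows([(tcp_for([.54,-.079,.213],Mf),Mf,3)],vmax=25)
L=[]
for i in range(10):
    for n in("scene","wrist"):
        t=manip.sense()["time_s"];L.append((n,t,cams.get_image(n)))
pickle.dump(L,open('sw.pkl','wb'))
for i,(n,t,p) in enumerate(L[:2]): save(p,'h_'+n)
E
```

```text
8.55 0.059328921880419605 [ 0.75707557  0.2273345  -3.87683073] [-0.21175797 -0.20336533 -0.98471264  0.1778956   0.06574858  3.04131268] [ 0.50716782 -0.08825884  0.18981616] [ 3.13675149 -0.6146113  -0.08917955]
3 13.5 -4.4 -0.1 0.76 0.68 -0.91; 13.6 -4.1 0.1 0.76 0.68 -0.91; 13.7 -4 0.3 0.76 0.67 -0.91
```

View pics/h_scene.png

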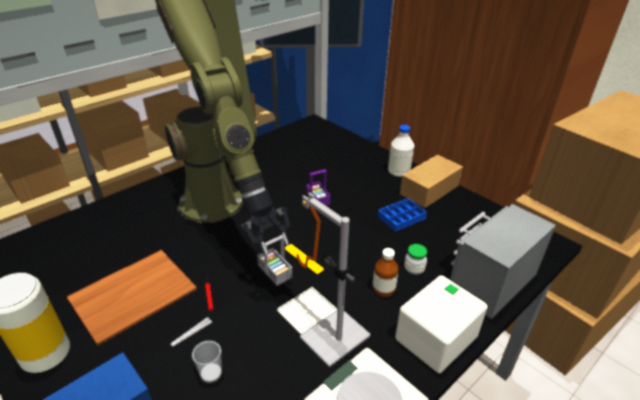

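View pics/h_wrist.png

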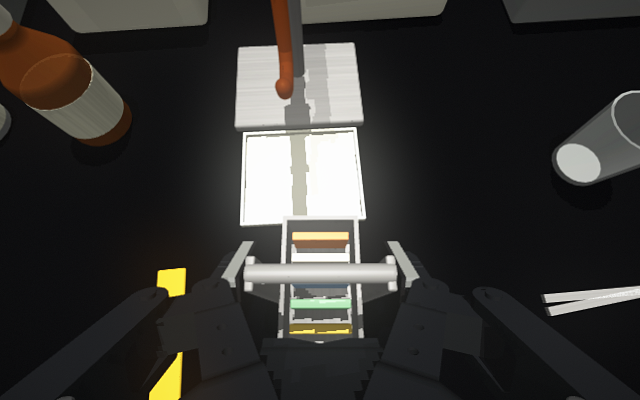

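```bash
cat >> h.py <<'E'
a_=np.radians(np.arange(0,-91,-15))
HK=np.r_[[[0,0],[42,-35],[42,-172],[13.5,-188],[13.5,-214.5]],np.c_[13.5*np.cos(a_),-214.5+13.5*np.sin(a_)][1:],[[-9,-224],[-18,-217],[-25,-211]]]/1000
def hookpts(px,py,yaw,th,H=.4):
    x=HK[:,0]*np.cos(th)-HK[:,1]*np.sin(th);z=HK[:,1]*np.cos(th)+HK[:,0]*np.sin(th)
    return np.c_[px+x*np.cos(yaw),py+x*np.sin(yaw),H+z]
def hooksil(p,v,th,ss=4):
    P=hookpts(*v,th);q=proj(p,P);d=-((P-np.array(p["origin"]))@att(p))[:,2]
    m=np.zeros((400*ss,640*ss),np.uint8);f=p["intrinsics"][0][0]
    for i in range(len(q)-1):
        w=max(1,int(round(.008*f*ss*2/(d[i]+d[i+1]))))
        a=tuple((((q[i]+.5)*ss)).round().astype(int).tolist());b=tuple((((q[i+1]+.5)*ss)).round().astype(int).tolist());cv2.line(m,a,b,1,w)
    return cv2.resize(m.astype(np.float32),(640,400),interpolation=cv2.INTER_AREA)
def orange(p,v):
    hsv=cv2.cvtColor(p["pixels"],cv2.COLOR_RGB2HSV)
    m=((hsv[...,0]<14)|(hsv[...,0]>176))&(hsv[...,1]>130)&(hsv[...,2]>45)
    # near nominal hook
    roi=np.zeros((400,640),bool)
    for th in np.linspace(-.25,.25,11): roi|=hooksil(p,v,th,1)>0
    roi=cv2.dilate(roi.astype(np.uint8),np.ones((9,9)))>0
    return m&roi
E
cat > fh.py <<'E'
from h import *
import pickle,sys
from scipy.optimize import minimize,minimize_scalar
L=pickle.load(open('sw.pkl','rb'))
v0=[.6465,-.0815,-.03]
obs=[(n,t,p,orange(p,v0).astype(np.float32)) for n,t,p in L]
def bestth(p,m,v):
    c=[(iou(hooksil(p,v,th,2),m),th) for th in np.linspace(-.25,.25,26)];b=max(c)[1]
    r=minimize_scalar(lambda th:-iou(hooksil(p,v,th),m),bounds=(b-.03,b+.03),method='bounded');return r.x,-r.fun
ths=[bestth(p,m,v0) for n,t,p,m in obs]
for (n,t,p,m),(a,b) in zip(obs,ths): print(n,round(t,3),round(a,4),round(b,3),int(m.sum()))
vis=np.hstack([obs[0][2]["pixels"][180:290,250:390],]);
for k in(0,1):
    p=obs[k][2];v=p["pixels"].copy();s=hooksil(p,v0,ths[k][0]);v[s>.5]=[0,255,0];v[obs[k][3]>0]=v[obs[k][3]>0]//2+[0,0,127]
    save(dict(pixels=v),'hk%d'%k)
a=cv2.resize(cv2.imread('pics/hk0.png')[180:290,250:390],None,fx=3.5,fy=3.5);b=cv2.resize(cv2.imread('pics/hk1.png')[0:140,200:380],(500,385));cv2.imwrite('pics/hk.png',np.hstack([a[:385],b])[:, :800] if 0 else cv2.resize(np.hstack([a[:385],b]),None,fx=.8,fy=.8))
E
python3 fh.py
```

```text
scene 8.55 -0.113 0.53 331
wrist 8.6 -0.2283 0.535 1438
scene 8.65 -0.1031 0.531 333
wrist 8.7 -0.1271 0.543 1331
scene 8.75 -0.0727 0.539 346
wrist 8.8 -0.0504 0.541 1055
scene 8.85 -0.0037 0.535 372
wrist 8.9 0.023 0.523 757
scene 8.95 0.0605 0.567 367
wrist 9.0 0.067 0.505 589
scene 9.05 0.0827 0.545 353
wrist 9.1 0.0783 0.5 554
scene 9.15 0.0763 0.563 357
wrist 9.2 0.0341 0.515 695
scene 9.25 0.0145 0.572 356
wrist 9.3 -0.0306 0.539 961
scene 9.35 -0.0449 0.542 348
wrist 9.4 -0.0967 0.554 1275
scene 9.45 -0.1029 0.534 341
wrist 9.5 -0.2313 0.549 1458
```

View pics/hk.png

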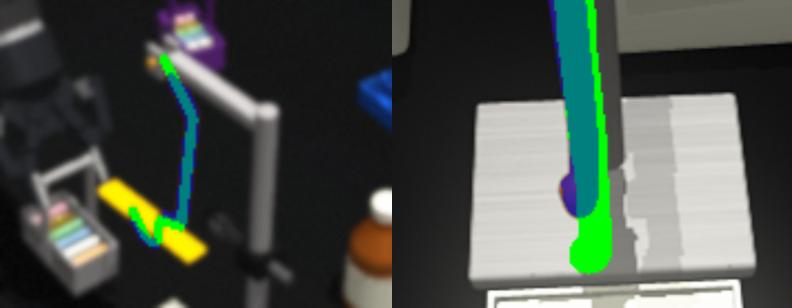

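```bash
cat >> fh.py <<'E'
W=2*np.pi/.9
use=obs
def tt(q,t): return q[3]+q[4]*np.cos(q[6]*(t-9.0))+q[5]*np.sin(q[6]*(t-9.0))
def f(q): return -np.mean([iou(hooksil(p,q[:3],tt(q,t),2),m) for n,t,p,m in use])
# t of capture: start of call
q0=np.array([.6465,-.078,-.03,-.01,.07,.07,W])
sp=np.vstack([q0]+[q0+d for d in np.diag([.008,.008,.04,.03,.03,.03,.3])])
r=minimize(f,q0,method='Nelder-Mead',options=dict(initial_simplex=sp,maxiter=500,xatol=1e-4,fatol=1e-4))
print(r.fun,np.round(r.x,4),2*np.pi/r.x[6],np.hypot(r.x[4],r.x[5]))
q=r.x
for k in(0,1):
    p=obs[k][2];v=p["pixels"].copy();s=hooksil(p,q[:3],tt(q,obs[k][1]));v[s>.5]=[0,255,0];v[obs[k][3]>0]=v[obs[k][3]>0]//2+[0,0,127]
    save(dict(pixels=v),'hk%d'%k)
a=cv2.resize(cv2.imread('pics/hk0.png')[180:290,250:390],None,fx=3.5,fy=3.5);b=cv2.resize(cv2.imread('pics/hk1.png')[0:140,200:380],(500,385));cv2.imwrite('pics/hk.png',cv2.resize(np.hstack([a[:385],b]),None,fx=.8,fy=.8))
E
python3 fh.py | tail -3
```

```text
wrist 9.5 -0.2313 0.549 1458
-0.6650016903877258 [ 6.4430e-01 -7.9300e-02 -2.9100e-02 -7.1000e-03  9.3800e-02  4.4800e-02
  7.2181e+00] 0.8704783765172458 0.10397466158870801
```

View pics/hk.png

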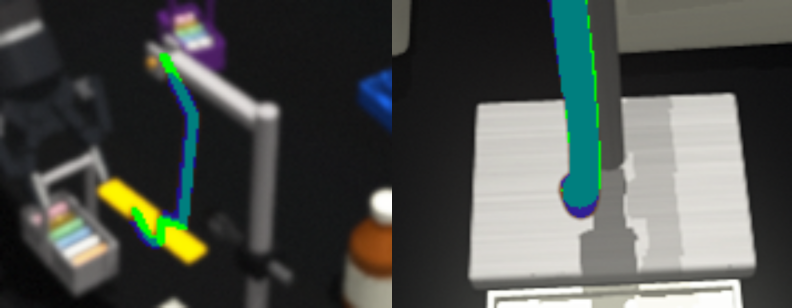

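```bash
python3 - <<'E'
from h import *
s=manip.sense();print(s["time_s"],barpose()[0],s["eef_rot"],s["wrist_force"])
Mf=toolR(-.029,.651)
rows([(tcp_for([.53,-.080,.208],Mf),Mf,5),(tcp_for([.58,-.080,.208],Mf),Mf,6)],vmax=25)
E
```

```text
9.55 [ 0.50804812 -0.0870798   0.19056045] [ 3.13680429 -0.61574811 -0.08539874] [-0.22605171 -0.67958816 -4.69368255]
11 5.7 -2 -0.4 0.44 0.41 -0.52; 5.7 -1.9 -0.3 0.44 0.4 -0.52; 5.8 -1.9 -0.2 0.44 0.41 -0.52; 5.8 -1.8 -0.2 0.43 0.4 -0.52; 5.8 -1.7 -0.1 0.44 0.41 -0.52; 6.6 -0.2 5 -0 -0 0; 6.6 -0.3 5.1 -0 -0 0; 6.6 -0.2 5 -0 -0 0; 6.6 -0.3 5.1 -0 -0 0; 6.7 -0.2 5 -0 -0 0; 6.6 -0.3 5.1 -0 -0 0
```

step_arm:
  targets: "5.7 -2 -0.4 0.44 0.4 -0.52; 5.7 -1.9 -0.3 0.44 0.4 -0.52; 5.8 -1.9 -0.2 0.44 0.4 -0.52; 5.8 -1.8 -0.2 0.44 0.4 -0.52; 5.8 -1.7 0 0.44 0.4 -0.52; 6.6 -0.3 5 0 0 0; 6.6 -0.3 5 0 0 0; 6.6 -0.3 5 0 0 0; 6.6 -0.3 5 0 0 0; 6.6 -0.3 5 0 0 0; 0 0 0 0 0 0; 0 0 0 0 0 0"

```text
time_s: 10.55
tool_pos: [0.5941, -0.0791, 0.1799]
eef_rot: [-3.141, -0.656, -0.022]
wrist_force: [0.5, 0.1, -4.1]
width: 0.0599
```

```bash
python3 - <<'E'
from h import *
s=manip.sense();print(s["time_s"],s["qpos"],barpose()[0],s["eef_rot"],s["wrist_force"])
Mf=toolR(-.029,.651)
rows([(tcp_for([.60,-.080,.208],Mf),Mf,3),(tcp_for([.622,-.080,.208],Mf),Mf,6)],vmax=25)
p=cams.get_image("scene");save(p,'s6')
b=barpose()[0];print(proj(p,[b,hookpts(.645,-.08,-.029,0)[-1]]))
p=cams.get_image("wrist");save(p,'w6')
cv2.imwrite('pics/s6c.png',cv2.resize(cv2.imread('pics/s6.png')[170:320,220:380],None,fx=4,fy=4,interpolation=2))
E
```

```text
10.55 [-0.18800528 -0.09316617 -0.86961355  0.14542951  0.10090247  3.009893  ] [ 0.58018259 -0.07883777  0.21052396] [-3.14133811 -0.65559584 -0.02242846] [ 0.49465981  0.06760187 -4.05969414]
9 4.7 0.3 4.7 -0.08 -0.09 0.1; 4.7 0.2 4.7 -0.08 -0.09 0.1; 4.7 0.3 4.6 -0.08 -0.08 0.1; 2.9 -0.1 2.2 -0 -0 -0; 2.9 -0.1 2.2 -0 -0 -0; 2.9 -0.1 2.2 -0 -0 -0; 2.9 -0.1 2.3 -0 -0 -0; 2.9 -0.1 2.2 -0 -0 -0; 3 -0.2 2.3 -0 -0 -0
[[292.63796556 246.35687493]
 [302.41732065 260.02680277]]
```

View pics/s6c.png

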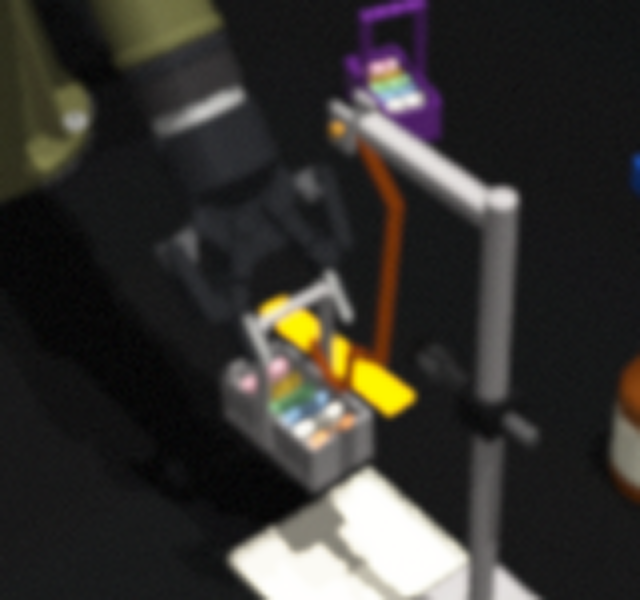

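View pics/w6.png

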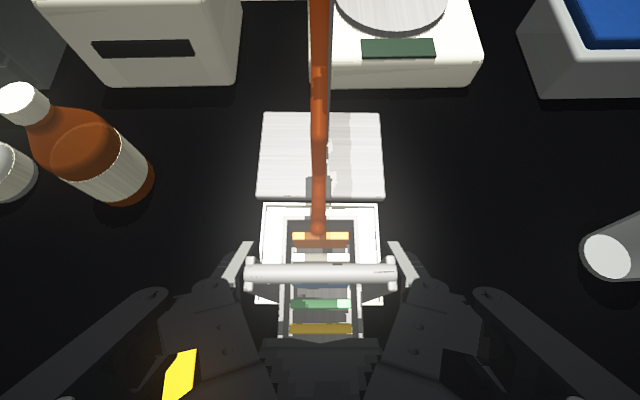

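step_arm:
  targets: "4.7 0.3 4.7 0 0 0.1; 4.7 0.2 4.7 0 0 0.1; 4.7 0.3 4.7 0 0 0.1; 3 0 2.3 0 0 0; 3 0 2.3 0 0 0; 3 0 2.3 0 0 0; 3 0 2.3 0 0 0; 2 0 1.5 0 0 0; 0 0 0 0 0 0"

```text
time_s: 11.4
tool_pos: [0.6342, -0.0812, 0.1766]
eef_rot: [-3.137, -0.655, -0.031]
wrist_force: [0.1, 0.8, -4.6]
width: 0.0592
```

```bash
python3 - <<'E'
from h import *
s=manip.sense();print(s["time_s"],s["qpos"],barpose()[0],s["eef_rot"],s["wrist_force"])
p=cams.get_image("scene");save(p,'s7')
p=cams.get_image("wrist");save(p,'w7')
s=manip.sense();print(barpose()[0],s["wrist_force"])
cv2.imwrite('pics/s7c.png',np.hstack([cv2.resize(cv2.imread('pics/s7.png')[190:300,250:350],None,fx=4,fy=4,interpolation=2),cv2.resize(cv2.imread('pics/w7.png')[140:360,220:420],(400,440))]))
E
```

```text
11.4 [-0.17537644 -0.00936611 -0.80061283  0.13000683  0.09285757  3.02636635] [ 0.62027484 -0.08099092  0.20732419] [-3.13678158 -0.65517922 -0.03050066] [ 0.14236102  0.82400894 -4.64406948]
[ 0.61967308 -0.08093921  0.20711194] [-0.39602777  0.67032058 -4.21225084]
```

View pics/s7c.png

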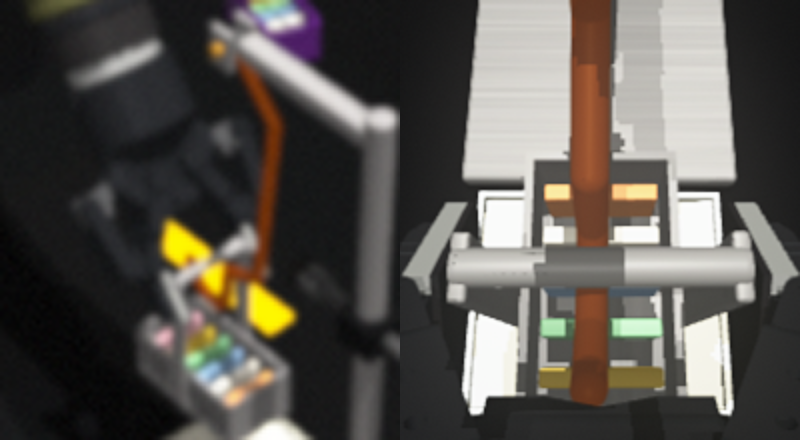

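step_arm:
  targets: "0.6 0 0.45 0 0 0; 0.6 0 0.45 0 0 0; 0.6 0 0.45 0 0 0; 0.6 0 0.45 0 0 0; 0.6 0 0.45 0 0 0; 0.6 0 0.45 0 0 0; 0.6 0 0.45 0 0 0; 0.6 0 0.45 0 0 0; 0.6 0 0.45 0 0 0; 0.6 0 0.45 0 0 0; 0.6 0 0.45 0 0 0; 0.6 0 0.45 0 0 0; 0.6 0 0.45 0 0 0; 0.6 0 0.45 0 0 0; 0.6 0 0.45 0 0 0; 0.6 0 0.45 0 0 0; 0.6 0 0.45 0 0 0; 0.6 0 0.45 0 0 0; 0.6 0 0.45 0 0 0; 0.6 0 0.45 0 0 0"

```text
time_s: 13.17
tool_pos: [0.649, -0.0816, 0.1763]
eef_rot: [-3.137, -0.654, -0.031]
wrist_force: [0.2, 0.2, -3.4]
width: 0.0593
```

```bash
python3 - <<'E'
from h import *
s=manip.sense();print(s["time_s"],barpose()[0],s["eef_rot"],s["wrist_force"])
E
```

```text
13.1667 [ 0.63516363 -0.08133665  0.20699104] [-3.13660756 -0.65388654 -0.03080695] [ 0.18866506  0.21304935 -3.36831576]
```

step_arm:
  targets: "0.6 0 0.45 0 0 0; 0.6 0 0.45 0 0 0; 0.6 0 0.45 0 0 0; 0.6 0 0.45 0 0 0; 0.6 0 0.45 0 0 0; 0.6 0 0.45 0 0 0; 0.6 0 0.45 0 0 0; 0.6 0 0.45 0 0 0; 0.6 0 0.45 0 0 0; 0.6 0 0.45 0 0 0; 0.6 0 0.45 0 0 0; 0.6 0 0.45 0 0 0; 0.6 0 0.45 0 0 0; 0.6 0 0.45 0 0 0; 0.6 0 0.45 0 0 0; 0.6 0 0.45 0 0 0; 0.6 0 0.45 0 0 0; 0.6 0 0.45 0 0 0; 0.6 0 0.45 0 0 0; 0.6 0 0.45 0 0 0"

```text
time_s: 14.83
tool_pos: [0.6656, -0.082, 0.1763]
eef_rot: [-3.137, -0.654, -0.031]
wrist_force: [-0.3, 0.0, -3.9]
width: 0.0594
```

```bash
python3 - <<'E'
from h import *
s=manip.sense();print(s["time_s"],barpose()[0],s["eef_rot"],s["wrist_force"])
p=cams.get_image("scene");save(p,'s8')
p=cams.get_image("wrist");save(p,'w8')
F=[]
for i in range(6): 
    cams.get_image("top");F.append(manip.sense()["wrist_force"])
print(np.round(F,2))
cv2.imwrite('pics/s8c.png',np.hstack([cv2.resize(cv2.imread('pics/s8.png')[190:300,250:350],None,fx=4,fy=4,interpolation=2),cv2.resize(cv2.imread('pics/w8.png')[140:360,220:420],(400,440))]))
E
```

```text
14.8333 [ 0.65175714 -0.08179324  0.20700567] [-3.13652809 -0.65364043 -0.03086061] [-0.32048912  0.04835976 -3.94472774]
[[-0.36 -0.02 -4.27]
 [ 0.6   0.34 -3.56]
 [ 0.03  0.67 -3.12]
 [-0.59  0.37 -3.65]
 [ 0.3  -0.92 -3.57]
 [ 0.76  0.86 -4.04]]
```

View pics/s8c.png

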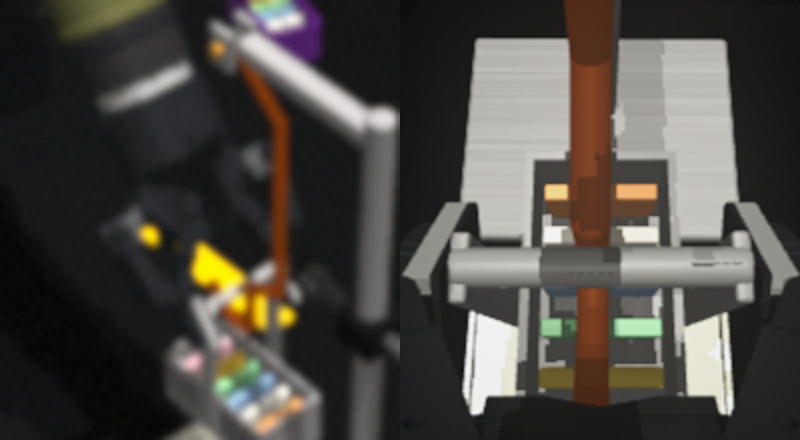

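step_arm:
  targets: "0.6 0 0.45 0 0 0; 0.6 0 0.45 0 0 0; 0.6 0 0.45 0 0 0; 0.6 0 0.45 0 0 0; 0.6 0 0.45 0 0 0; 0.6 0 0.45 0 0 0; 0.6 0 0.45 0 0 0; 0.6 0 0.45 0 0 0; 0.6 0 0.45 0 0 0; 0.6 0 0.45 0 0 0; 0.6 0 0.45 0 0 0; 0.6 0 0.45 0 0 0; 0.6 0 0.45 0 0 0; 0 0 0 0 0 0"

```text
time_s: 16.4
tool_pos: [0.6764, -0.0823, 0.1764]
eef_rot: [-3.137, -0.654, -0.031]
wrist_force: [-0.5, -0.1, -3.3]
width: 0.0594
```

```bash
cat > m.py <<'E'
from h import *
import sys,pickle
nm=sys.argv[1];k=int(sys.argv[2]) if len(sys.argv)>2 else 6
F=[manip.sense()["wrist_force"]];B=[barpose()[0]];L=[]
for i in range(k):
    n=["scene","wrist"][i%2];t=manip.sense()["time_s"];p=cams.get_image(n);L.append((n,t,p))
    F.append(manip.sense()["wrist_force"]);B.append(barpose()[0])
F=np.array(F);s=manip.sense();print(s["time_s"],'bar',np.mean(B,0).round(4),'F',F.mean(0).round(2),'+-',(F.std(0)/np.sqrt(len(F))).round(2),'rpy',s["eef_rot"].round(4),'tq',s["torque"].round(2),'w',round(s["width"],4))
pickle.dump(L,open('sw.pkl','wb'))
save(L[0][2],'s'+nm);save(L[1][2],'w'+nm)
v=[.645,-.0797,-.029]
from scipy.optimize import minimize_scalar
for n,t,p in L:
    m=orange(p,v).astype(np.float32)
    if n!="scene": continue
    b=max((iou(hooksil(p,v,th,2),m),th) for th in np.linspace(-.2,.2,21))[1]
    r=minimize_scalar(lambda th:-iou(hooksil(p,v,th),m),bounds=(b-.03,b+.03),method='bounded');print(round(t,3),'th',round(r.x,4),round(-r.fun,2))
cv2.imwrite('pics/c%s.png'%nm,np.hstack([cv2.resize(cv2.imread('pics/s%s.png'%nm)[190:300,250:350],None,fx=4,fy=4,interpolation=2),cv2.resize(cv2.imread('pics/w%s.png'%nm)[140:360,220:420],(400,440))]))
E
python3 m.py 9
```

```text
16.7 bar [ 0.6624 -0.0821  0.2071] F [-0.44 -0.1  -3.6 ] +- [0.22 0.18 0.19] rpy [-3.1365 -0.6536 -0.0309] tq [0.02 1.07 0.03] w 0.0594
16.4 th 0.0575 0.56
16.5 th 0.0586 0.56
16.6 th 0.0577 0.56
```

View pics/c9.png

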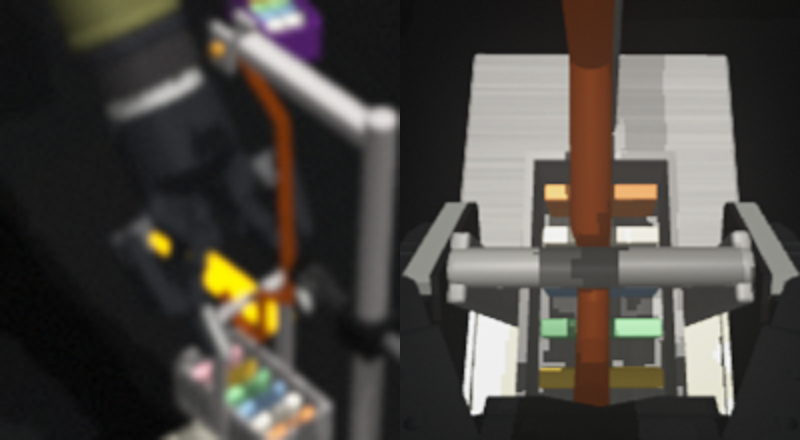

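step_arm:
  targets: "0.5 0 0.38 0 0 0; 0.5 0 0.38 0 0 0; 0.5 0 0.38 0 0 0; 0.5 0 0.38 0 0 0; 0 0 0 0 0 0"

```text
time_s: 17.12
tool_pos: [0.6789, -0.0824, 0.1765]
eef_rot: [-3.136, -0.654, -0.031]
wrist_force: [0.8, -0.2, -3.0]
width: 0.0593
```

```bash
python3 m.py 10
```

```text
17.4167 bar [ 0.6649 -0.0821  0.2071] F [ 0.06 -0.06 -3.32] +- [0.19 0.22 0.16] rpy [-3.1364 -0.6534 -0.031 ] tq [-0.    1.08  0.07] w 0.0596
17.117 th 0.0687 0.56
17.217 th 0.0687 0.56
17.317 th 0.0689 0.56
```

step_arm:
  targets: "0.5 0 0.38 0 0 0; 0.5 0 0.38 0 0 0; 0.5 0 0.38 0 0 0; 0.5 0 0.38 0 0 0; 0 0 0 0 0 0"

```text
time_s: 17.83
tool_pos: [0.6813, -0.0824, 0.1764]
eef_rot: [-3.136, -0.653, -0.031]
wrist_force: [-0.4, 0.8, -3.8]
width: 0.0595
```

```bash
python3 m.py 11
```

```text
18.1333 bar [ 0.6674 -0.0822  0.2071] F [-0.22  0.38 -3.6 ] +- [0.21 0.21 0.21] rpy [-3.1364 -0.6534 -0.031 ] tq [ 0.    1.07 -0.03] w 0.0592
17.833 th 0.0848 0.56
17.933 th 0.0806 0.55
18.033 th 0.0804 0.55
```

step_arm:
  targets: "0.5 0 0.38 0 0 0; 0.5 0 0.38 0 0 0; 0.5 0 0.38 0 0 0; 0.5 0 0.38 0 0 0; 0 0 0 0 0 0"

```text
time_s: 18.55
tool_pos: [0.6839, -0.0825, 0.1764]
eef_rot: [-3.136, -0.653, -0.031]
wrist_force: [-0.3, 0.5, -2.5]
width: 0.0593
```

```bash
sed -i 's/F=\[manip.sense()\["wrist_force"\]\];/F=[manip.sense()["wrist_force"]];Q=[manip.sense()["torque"]];/; s/F.append(manip.sense()\["wrist_force"\]);/F.append(manip.sense()["wrist_force"]);Q.append(manip.sense()["torque"]);/; s/s\["torque"\].round(2)/np.mean(Q,0).round(3)/' m.py; python3 m.py 12
```

```text
18.85 bar [ 0.6699 -0.0823  0.207 ] F [ 0.    0.14 -3.53] +- [0.15 0.11 0.2 ] rpy [-3.1364 -0.6532 -0.031 ] tq [0.014 1.079 0.002] w 0.0594
18.55 th 0.0919 0.56
18.65 th 0.0909 0.57
18.75 th 0.0907 0.56
```

step_arm:
  targets: "0.5 0 0.38 0 0 0; 0.5 0 0.38 0 0 0; 0.5 0 0.38 0 0 0; 0.5 0 0.38 0 0 0; 0 0 0 0 0 0"

```text
time_s: 19.27
tool_pos: [0.6851, -0.0826, 0.1754]
eef_rot: [-3.136, -0.651, -0.031]
wrist_force: [-3.0, -0.2, -3.6]
width: 0.0595
```

```bash
python3 m.py 13
```

```text
19.5667 bar [ 0.6713 -0.0823  0.206 ] F [-2.71 -0.05 -3.59] +- [0.09 0.18 0.15] rpy [-3.1363 -0.6509 -0.0314] tq [0.022 1.353 0.005] w 0.0592
19.267 th 0.0949 0.53
19.367 th 0.0929 0.53
19.467 th 0.0929 0.53
```

step_arm:
  targets: "0 0 0 0 0 0; 0 0 0 0 0 0; 0 0 0 0 0 0; 0 0 0 0 0 0; -0.53 0 0.85 0 0 0; -0.53 0 0.85 0 0 0; -0.53 0 0.85 0 0 0; -0.53 0 0.85 0 0 0; -0.53 0 0.85 0 0 0; -0.53 0 0.85 0 0 0; 0 0 0 0 0 0"

```text
time_s: 20.48
tool_pos: [0.6857, -0.0825, 0.1689]
eef_rot: [-3.136, -0.651, -0.031]
wrist_force: [-2.1, 0.3, -3.4]
width: 0.0593
```

```bash
python3 m.py 14
```

```text
20.7833 bar [ 0.6719 -0.0823  0.1997] F [-1.93  0.07 -4.51] +- [0.18 0.22 0.32] rpy [-3.1363 -0.6512 -0.0314] tq [ 0.037  1.457 -0.018] w 0.0599
20.483 th 0.0927 0.53
20.583 th 0.0927 0.53
20.683 th 0.1084 0.53
```

step_arm:
  targets: "-0.51 0 0.86 0 0 0; -0.51 0 0.86 0 0 0; -0.51 0 0.86 0 0 0; -0.51 0 0.86 0 0 0; -0.51 0 0.86 0 0 0; -0.51 0 0.86 0 0 0; -0.51 0 0.86 0 0 0; -0.51 0 0.86 0 0 0; -0.51 0 0.86 0 0 0; 0 0 0 0 0 0"

```text
time_s: 21.62
tool_pos: [0.6871, -0.0826, 0.1601]
eef_rot: [-3.136, -0.653, -0.031]
wrist_force: [-3.2, -0.4, -4.0]
width: 0.0595
```

```bash
python3 m.py 15
```

```text
21.9167 bar [ 0.6732 -0.0823  0.1909] F [-2.96 -0.19 -4.85] +- [0.17 0.14 0.21] rpy [-3.1363 -0.6524 -0.0314] tq [-1.000e-03  1.589e+00  0.000e+00] w 0.0591
21.617 th 0.0906 0.53
21.717 th 0.0912 0.54
21.817 th 0.095 0.53
```

View pics/c15.png

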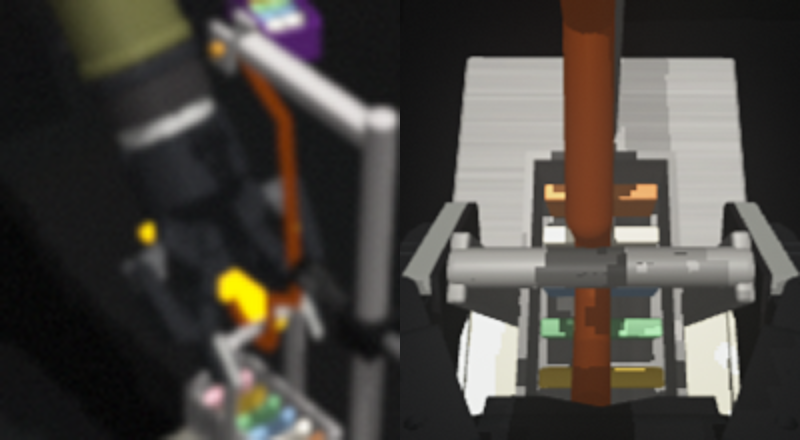

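step_arm:
  targets: "-0.52 0 0.86 0 0 0; -0.52 0 0.86 0 0 0; -0.52 0 0.86 0 0 0; -0.52 0 0.86 0 0 0; -0.9 0 1.1 0 0 0; -1.17 0 0.83 0 0 0; 0 0 0 0 0 0"

```text
time_s: 22.5
tool_pos: [0.6879, -0.0826, 0.1546]
eef_rot: [-3.137, -0.655, -0.031]
wrist_force: [-1.9, 0.5, -5.0]
width: 0.0592
```

```bash
python3 m.py 16
```

```text
22.8 bar [ 0.674  -0.0824  0.1853] F [-2.8   0.04 -5.35] +- [0.2  0.2  0.23] rpy [-3.1366 -0.6551 -0.0311] tq [ 0.008  1.653 -0.013] w 0.0591
22.5 th 0.0985 0.53
22.6 th 0.1084 0.53
22.7 th 0.102 0.53
```

View pics/w16.png

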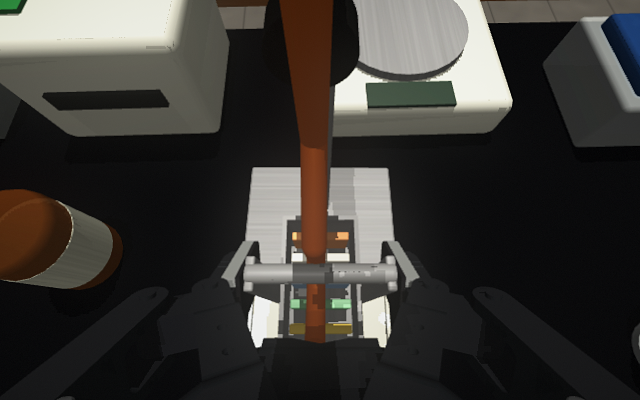

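View pics/c16.png

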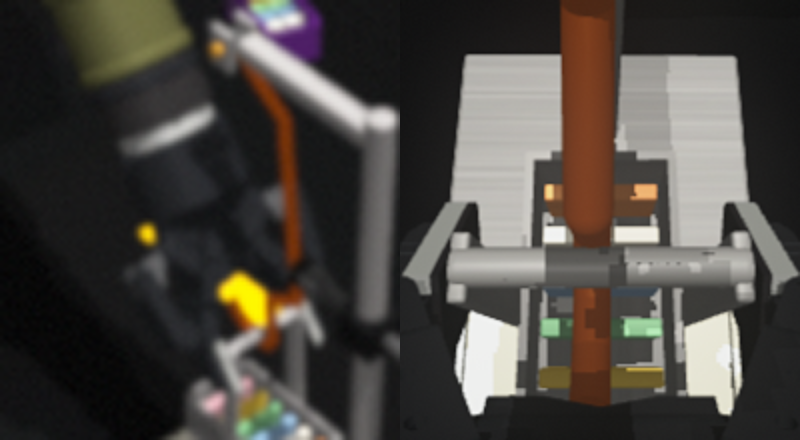

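step_arm:
  targets: "-1.1 0 1 0 0 0; -1.2 0 0.8 0 0 0; 0 0 0 0 0 0"

```text
time_s: 23.05
tool_pos: [0.6884, -0.0826, 0.1533]
eef_rot: [-3.137, -0.658, -0.031]
wrist_force: [-4.7, -0.7, -4.7]
width: 0.0595
```

```bash
python3 m.py 17
```

```text
23.35 bar [ 0.6744 -0.0824  0.1839] F [-4.14  0.24 -3.36] +- [0.17 0.28 0.23] rpy [-3.1367 -0.6579 -0.0308] tq [0.035 1.6   0.011] w 0.0596
23.05 th 0.0987 0.53
23.15 th 0.0973 0.53
23.25 th 0.1005 0.53
```

step_arm:
  targets: "-1.2 0 0 0 -0.2 0; -1.2 0 0 0 -0.2 0; 0 0 0 0 0 0"

```text
time_s: 23.6
tool_pos: [0.6878, -0.0826, 0.1532]
eef_rot: [-3.137, -0.653, -0.03]
wrist_force: [-2.1, 0.3, -3.9]
width: 0.0594
```

```bash
python3 m.py 18
```

```text
23.9 bar [ 0.6739 -0.0824  0.1839] F [-2.54  0.24 -2.51] +- [0.1  0.25 0.28] rpy [-3.1369 -0.6535 -0.0304] tq [0.045 1.335 0.005] w 0.0596
23.6 th 0.1031 0.52
23.7 th 0.0995 0.53
23.8 th 0.0987 0.52
```

step_arm:
  targets: "-1.1 0 0.4 0 0 0; -1.1 0 0.4 0 0 0; -1.1 0 0.4 0 0 0; 0 0 0 0 0 0"

```text
time_s: 24.23
tool_pos: [0.6875, -0.0827, 0.1522]
eef_rot: [-3.137, -0.658, -0.03]
wrist_force: [-2.8, -0.1, -2.2]
width: 0.0594
```

```bash
python3 m.py 19
```

```text
24.5333 bar [ 0.6735 -0.0825  0.1828] F [-2.71 -0.15 -1.72] +- [0.18 0.12 0.1 ] rpy [-3.1372 -0.6576 -0.0299] tq [ 0.052  1.255 -0.012] w 0.0593
24.233 th 0.0995 0.53
24.333 th 0.0974 0.53
24.433 th 0.1022 0.52
```

step_arm:
  targets: "-1.3 0 0 0 -0.15 0; -1.3 0 0 0 -0.15 0; -1.3 0 0.2 0 -0.15 0; 0 0 0 0 0 0"

```text
time_s: 24.87
tool_pos: [0.6864, -0.0827, 0.1516]
eef_rot: [-3.137, -0.653, -0.029]
wrist_force: [-1.5, -0.7, -3.5]
width: 0.0594
```

```bash
python3 m.py 20
```

```text
25.1667 bar [ 0.6724 -0.0825  0.1822] F [-1.46 -0.2  -1.06] +- [0.2  0.12 0.43] rpy [-3.1374 -0.6534 -0.0295] tq [0.077 0.961 0.009] w 0.0596
24.867 th 0.0974 0.53
24.967 th 0.0926 0.53
25.067 th 0.0973 0.53
```

step_arm:
  targets: "-0.8 0 0.2 0 0 0; -0.8 0 0.2 0 0 0; 0 0 0 0 0 0; 0 0 0 0 0 0; 0 0 0 0 0 0"

```text
time_s: 25.58
tool_pos: [0.6862, -0.0828, 0.1515]
eef_rot: [-3.138, -0.656, -0.029]
wrist_force: [-2.2, 0.1, -0.1]
width: 0.0594
```

```bash
python3 m.py 21
```

```text
25.8833 bar [ 0.6723 -0.0825  0.1821] F [-1.59  0.11  0.14] +- [0.19 0.14 0.1 ] rpy [-3.1375 -0.656  -0.0292] tq [0.06  0.841 0.029] w 0.0594
25.583 th 0.0926 0.53
25.683 th 0.0926 0.53
25.783 th 0.0926 0.53
```

View pics/c21.png

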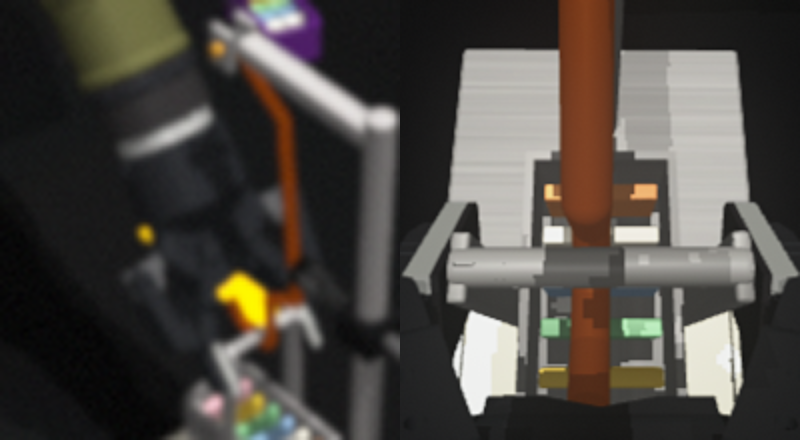

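step_arm:
  targets: "-0.57 0 -0.4 0 0 0; -0.57 0 -0.4 0 0 0; -0.57 0 -0.4 0 0 0; -0.57 0 -0.4 0 0 0; -0.57 0 -0.4 0 0 0; -0.57 0 -0.4 0 0 0; -0.57 0 -0.4 0 0 0; -0.57 0 -0.4 0 0 0; -0.57 0 -0.4 0 0 0; -0.57 0 -0.4 0 0 0; 0 0 0 0 0 0"

```text
time_s: 26.8
tool_pos: [0.6784, -0.0825, 0.1506]
eef_rot: [-3.137, -0.655, -0.029]
wrist_force: [0.3, 1.0, -1.4]
width: 0.0592
```

```bash
python3 m.py 22
```

```text
27.1 bar [ 0.6646 -0.0823  0.1813] F [-0.08  0.08 -1.34] +- [0.24 0.24 0.18] rpy [-3.1374 -0.6554 -0.0292] tq [0.048 0.82  0.032] w 0.0594
26.8 th 0.0594 0.55
26.9 th 0.0533 0.55
27.0 th 0.0684 0.55
```

step_arm:
  targets: "-0.6 0 -0.36 0 0 0; -0.6 0 -0.36 0 0 0; -0.6 0 -0.36 0 0 0; -0.6 0 -0.36 0 0 0; -0.6 0 -0.36 0 0 0; -0.6 0 -0.36 0 0 0; -0.6 0 -0.36 0 0 0; -0.6 0 -0.36 0 0 0; -0.6 0 -0.36 0 0 0; -0.6 0 -0.36 0 0 0; -0.6 0 -0.36 0 0 0; -0.6 0 -0.36 0 0 0; -0.6 0 -0.36 0 0 0; -0.6 0 -0.36 0 0 0; -0.6 0 -0.36 0 0 0; 0 0 0 0 0 0"

```text
time_s: 28.43
tool_pos: [0.6675, -0.0821, 0.1499]
eef_rot: [-3.137, -0.657, -0.029]
wrist_force: [-0.1, -0.3, -1.0]
width: 0.0591
```

```bash
python3 m.py 23; python3 - <<'E'
from h import *
p=cams.get_image("top");save(p,'t23');cv2.imwrite('pics/t23c.png',cv2.resize(cv2.imread('pics/t23.png')[80:220,310:420],None,fx=4,fy=4))
E
```

```text
28.7333 bar [ 0.6536 -0.0819  0.1805] F [-0.02  0.26 -1.13] +- [0.23 0.2  0.19] rpy [-3.1374 -0.6565 -0.0289] tq [0.061 0.765 0.032] w 0.0596
28.433 th 0.0069 0.56
28.533 th 0.0038 0.57
28.633 th 0.0034 0.57
```

View pics/c23.png

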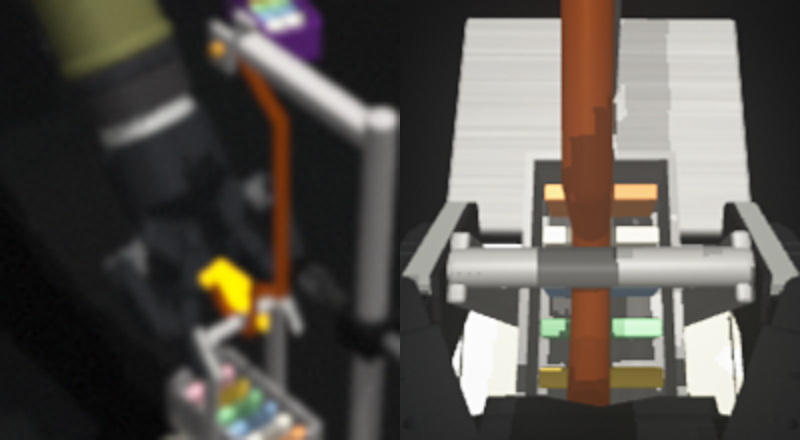

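View pics/t23c.png

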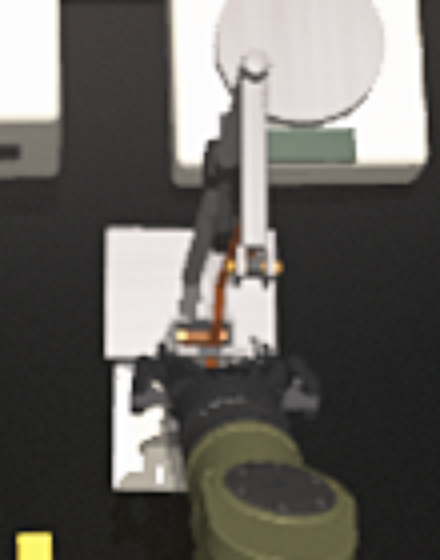

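step_arm:
  targets: "-0.3 0 -0.4 0 0 0; -0.3 0 -0.4 0 0 0; -0.1 0 -0.6 0 0 0; 0 0 0 0 0 0"

```text
time_s: 29.12
tool_pos: [0.6655, -0.082, 0.1498]
eef_rot: [-3.137, -0.655, -0.029]
wrist_force: [-1.0, 1.1, -1.0]
width: 0.0599
```

```bash
python3 m.py 24
```

```text
29.4167 bar [ 0.6517 -0.0818  0.1805] F [-0.12  0.25 -1.75] +- [0.21 0.19 0.17] rpy [-3.1373 -0.6552 -0.0291] tq [0.069 0.85  0.009] w 0.0594
29.117 th -0.0004 0.58
29.217 th -0.0004 0.58
29.317 th 0.0026 0.58
```

step_arm:
  targets: "0.2 0 -0.5 0 0 0; 0.1 0 -0.6 0 0 0; 0 0 -0.7 0 0 0; 0 0 0 0 0 0"

```text
time_s: 29.75
tool_pos: [0.6633, -0.082, 0.1498]
eef_rot: [-3.137, -0.652, -0.029]
wrist_force: [0.2, 0.4, -2.0]
width: 0.0589
```

```bash
python3 m.py 25
```

```text
30.05 bar [ 0.6497 -0.0818  0.1807] F [ 0.09 -0.02 -3.5 ] +- [0.12 0.1  0.26] rpy [-3.1373 -0.6522 -0.0294] tq [0.034 1.039 0.021] w 0.0596
29.75 th -0.0067 0.55
29.85 th -0.0071 0.55
29.95 th -0.0071 0.56
```

step_arm:
  targets: "-0.7 0 -0.6 0 0 0; -0.7 0 -0.6 0 0 0; -0.7 0 -0.6 0 0 0; -0.7 0 -0.6 0 0 0; 0 0 0 0 0 0"

```text
time_s: 30.47
tool_pos: [0.6593, -0.0819, 0.1498]
eef_rot: [-3.137, -0.652, -0.029]
wrist_force: [-0.7, 0.0, -3.3]
width: 0.0593
```

```bash
python3 m.py 26
```

```text
30.7667 bar [ 0.6457 -0.0817  0.1806] F [-0.12  0.04 -3.5 ] +- [0.26 0.08 0.14] rpy [-3.1373 -0.6517 -0.0294] tq [2.200e-02 1.056e+00 1.000e-03] w 0.0594
30.467 th -0.0257 0.56
30.567 th -0.0211 0.56
30.667 th -0.0168 0.56
```

View pics/c26.png

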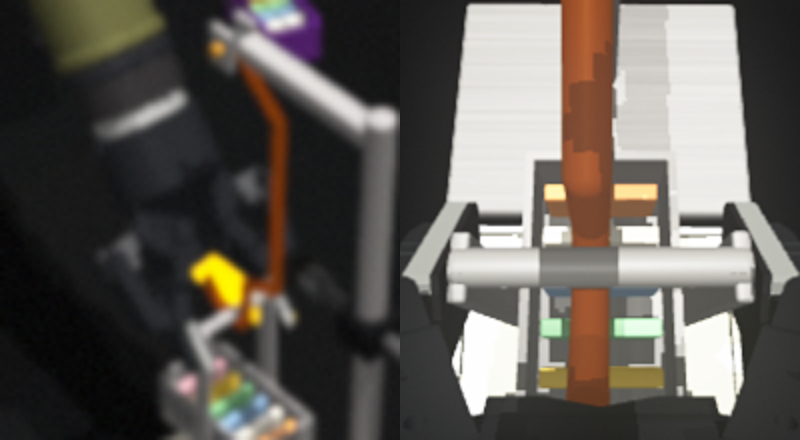

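```bash
python3 m.py 27 16
```

```text
31.5667 bar [ 0.6457 -0.0817  0.1806] F [ 0.04  0.05 -3.67] +- [0.11 0.11 0.13] rpy [-3.1373 -0.6517 -0.0294] tq [2.600e-02 1.063e+00 1.000e-03] w 0.0595
30.767 th -0.0121 0.56
30.867 th -0.0019 0.58
30.967 th -0.002 0.58
31.067 th -0.0019 0.58
31.167 th -0.0018 0.56
31.267 th -0.0212 0.56
31.367 th -0.0211 0.56
31.467 th -0.0258 0.56
```

step_arm:
  targets: "-0.5 0 0.65 0 0 0; -0.4 0 0.5 0 0 0; -0.4 0 0.5 0 0 0; 0 0 0 0 0 0; 0 0 0 0 0 0"

```text
time_s: 31.98
tool_pos: [0.6612, -0.082, 0.1496]
eef_rot: [-3.138, -0.656, -0.029]
wrist_force: [1.0, -0.3, -3.0]
width: 0.0593
```

```bash
python3 m.py 28 8
```

```text
32.3833 bar [ 0.6473 -0.0818  0.1803] F [ 0.2  -0.   -2.73] +- [0.15 0.1  0.12] rpy [-3.1375 -0.6556 -0.029 ] tq [0.031 0.946 0.028] w 0.0592
31.983 th -0.0071 0.56
32.083 th -0.0071 0.56
32.183 th -0.0071 0.56
32.283 th -0.0071 0.57
```

step_arm:
  targets: "-0.9 0 0.3 0 -0.1 0; -0.9 0 0.3 0 -0.1 0; -0.9 0 0.2 0 -0.1 0; 0 0 0 0 0 0; 0 0 0 0 0 0"

```text
time_s: 32.8
tool_pos: [0.6613, -0.082, 0.1495]
eef_rot: [-3.138, -0.654, -0.028]
wrist_force: [0.5, -0.8, -1.9]
width: 0.0592
```

```bash
python3 m.py 29 8
```

```text
33.2 bar [ 0.6474 -0.0818  0.1802] F [ 0.19  0.19 -1.39] +- [0.12 0.19 0.17] rpy [-3.1377 -0.6543 -0.0283] tq [0.052 0.779 0.022] w 0.0595
32.8 th -0.0071 0.57
32.9 th -0.0071 0.57
33.0 th -0.0069 0.57
33.1 th -0.0071 0.57
```

step_arm:
  targets: "0 0 0 0 0 0; 0 0 0 0 0 0; 0 0 0 0 0 0"
  squeeze: 20

```text
time_s: 33.45
tool_pos: [0.6613, -0.082, 0.1495]
eef_rot: [-3.138, -0.654, -0.028]
wrist_force: [0.2, -0.3, -1.0]
width: 0.0595
```

step_arm:
  targets: "0 0 0 0 0 0; 0 0 0 0 0 0; 0 0 0 0 0 0; 0 0 0 0 0 0; 0 0 0 0 0 0; 0 0 0 0 0 0; 0 0 0 0 0 0; 0 0 0 0 0 0"
  jaw: 100

```text
time_s: 34.12
tool_pos: [0.6631, -0.0825, 0.1516]
eef_rot: [-3.139, -0.658, -0.028]
wrist_force: [0.4, 0.4, -0.6]
width: 0.0853
```

```bash
python3 m.py 30 8
```

```text
34.5167 bar [ 0.649  -0.0823  0.1821] F [ 0.26  0.07 -0.25] +- [0.12 0.22 0.1 ] rpy [-3.1387 -0.658  -0.0281] tq [ 0.003  0.618 -0.007] w 0.0855
34.117 th -0.0355 0.57
34.217 th -0.0283 0.56
34.317 th -0.0211 0.56
34.417 th -0.0163 0.55
```

View pics/w30.png

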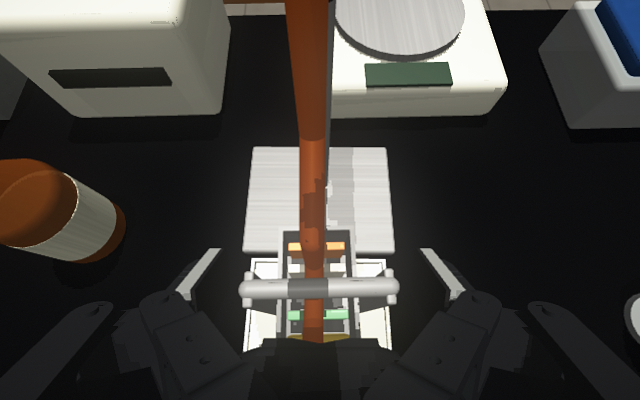

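View pics/c30.png

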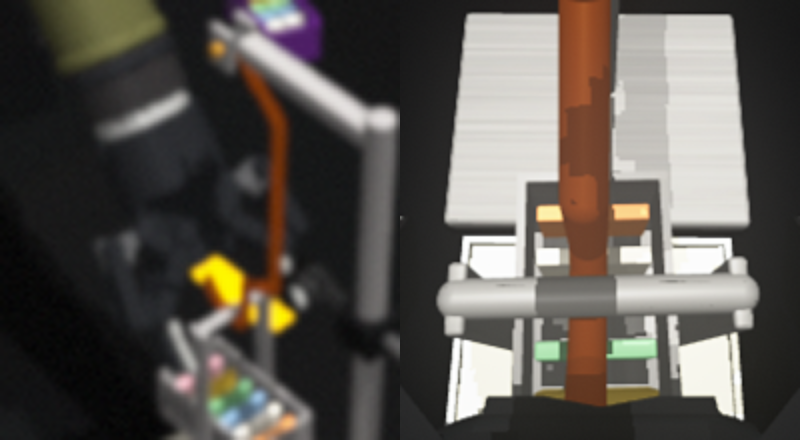

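step_arm:
  targets: "0 0 -4 0 0 0; 0 0 -8 0 0 0; 0 0 -12 0 0 0; 0 0 -16 0 0 0; 0 0 -16 0 0 0; 0 0 -16 0 0 0; 0 0 -16 0 0 0; 0 0 -10 0 0 0; 0 0 0 0 0 0"

```text
time_s: 35.27
tool_pos: [0.5973, -0.0807, 0.2345]
eef_rot: [-3.139, -0.657, -0.028]
wrist_force: [-0.1, -0.3, 0.6]
width: 0.0854
```

```bash
python3 m.py 31 22
```

```text
36.3667 bar [ 0.5836 -0.0803  0.2624] F [-0.07  0.22  0.15] +- [0.09 0.1  0.08] rpy [-3.1379 -0.6535 -0.0282] tq [0.015 0.616 0.001] w 0.0852
35.267 th -0.0213 0.55
35.367 th -0.0172 0.56
35.467 th -0.002 0.56
35.567 th -0.0018 0.55
35.667 th -0.0003 0.55
35.767 th -0.0019 0.55
35.867 th -0.012 0.55
35.967 th -0.0171 0.55
36.067 th -0.0244 0.56
36.167 th -0.0211 0.57
36.267 th -0.0211 0.56
```

View pics/w31.png

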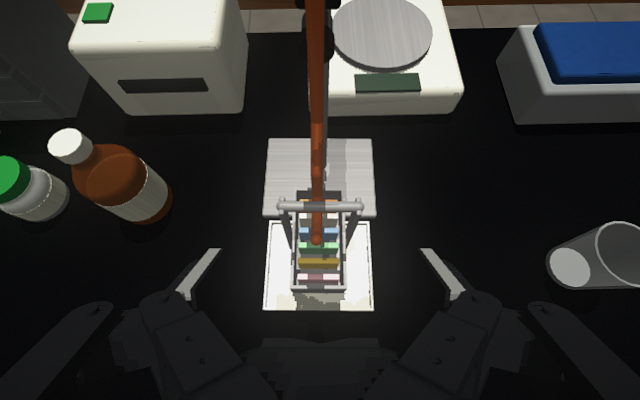

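View pics/s31.png

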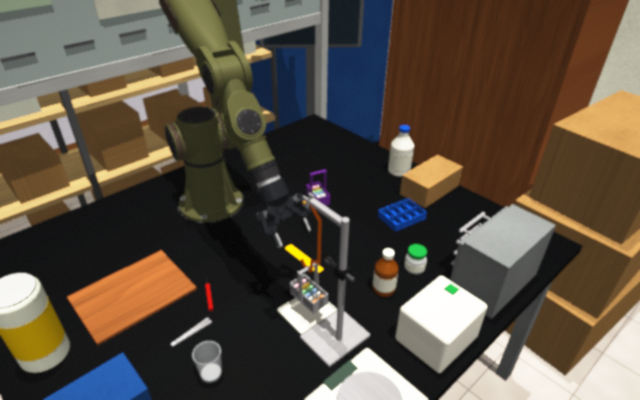

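step_arm:
  targets: "0 0 -10 0 0 0; 0 0 -15 0 0 0; 0 0 -15 0 0 0; 0 0 -10 0 0 0; 0 0 0 0 0 0; 0 0 0 0 0 0; 0 0 0 0 0 0; 0 0 0 0 0 0; 0 0 0 0 0 0; 0 0 0 0 0 0; 0 0 0 0 0 0; 0 0 0 0 0 0; 0 0 0 0 0 0; 0 0 0 0 0 0; 0 0 0 0 0 0; 0 0 0 0 0 0; 0 0 0 0 0 0; 0 0 0 0 0 0; 0 0 0 0 0 0; 0 0 0 0 0 0"

```text
time_s: 38.03
tool_pos: [0.5638, -0.0794, 0.2717]
eef_rot: [-3.137, -0.649, -0.028]
wrist_force: [0.1, -0.8, 0.1]
width: 0.0857
```

step_arm:
  targets: "0 0 0 0 0 0; 0 0 0 0 0 0; 0 0 0 0 0 0; 0 0 0 0 0 0; 0 0 0 0 0 0; 0 0 0 0 0 0; 0 0 0 0 0 0; 0 0 0 0 0 0; 0 0 0 0 0 0; 0 0 0 0 0 0; 0 0 0 0 0 0; 0 0 0 0 0 0; 0 0 0 0 0 0; 0 0 0 0 0 0; 0 0 0 0 0 0; 0 0 0 0 0 0; 0 0 0 0 0 0; 0 0 0 0 0 0; 0 0 0 0 0 0; 0 0 0 0 0 0"

```text
time_s: 39.7
tool_pos: [0.5638, -0.0793, 0.2718]
eef_rot: [-3.137, -0.649, -0.028]
wrist_force: [-0.1, 0.7, 0.0]
width: 0.0853
```

step_arm:
  targets: "0 0 0 0 0 0; 0 0 0 0 0 0; 0 0 0 0 0 0; 0 0 0 0 0 0; 0 0 0 0 0 0; 0 0 0 0 0 0; 0 0 0 0 0 0; 0 0 0 0 0 0; 0 0 0 0 0 0; 0 0 0 0 0 0; 0 0 0 0 0 0; 0 0 0 0 0 0; 0 0 0 0 0 0; 0 0 0 0 0 0; 0 0 0 0 0 0; 0 0 0 0 0 0; 0 0 0 0 0 0; 0 0 0 0 0 0; 0 0 0 0 0 0; 0 0 0 0 0 0"

```text
time_s: 41.37
tool_pos: [0.5638, -0.0794, 0.2718]
eef_rot: [-3.137, -0.649, -0.028]
wrist_force: [0.7, 0.3, 0.3]
width: 0.0856
```

```bash
python3 m.py 32 20; cat > bm.py <<'E'
from h import *
import pickle
L=pickle.load(open('sw.pkl','rb'))
W=[(t,p) for n,t,p in L if n=="wrist"]
g0=cv2.cvtColor(W[0][1]["pixels"],cv2.COLOR_RGB2GRAY).astype(np.float32)
from h import trace
for t,p in W:
    g=cv2.cvtColor(p["pixels"],cv2.COLOR_RGB2GRAY).astype(np.float32)
    s=cv2.phaseCorrelate(g0[230:300,285:350],g[230:300,285:350]) if 0 else cv2.phaseCorrelate(g0[190:300,275:365],g[190:300,275:365],cv2.createHanningWindow((90,110),cv2.CV_32F))
    print(round(t,2),np.round(s[0],2),round(s[1],2))
E
python3 bm.py
```

```text
42.3667 bar [ 0.5501 -0.0792  0.3026] F [-0.18  0.12  0.08] +- [0.11 0.09 0.08] rpy [-3.1372 -0.6494 -0.0282] tq [ 0.018  0.617 -0.008] w 0.0853
41.367 th -0.0121 0.55
41.467 th -0.0211 0.55
41.567 th -0.0167 0.55
41.667 th -0.0213 0.56
41.767 th -0.0172 0.55
41.867 th -0.0172 0.55
41.967 th -0.0129 0.55
42.067 th 0.0027 0.55
42.167 th -0.0 0.55
42.267 th 0.0031 0.55
41.42 [0. 0.] 1.0
41.52 [-0.01  1.22] 0.99
41.62 [0.13 2.1 ] 1.0
41.72 [0.09 2.08] 1.0
41.82 [-0.02  1.23] 0.98
41.92 [-0.01 -0.01] 1.0
42.02 [ 0.01 -1.48] 0.99
42.12 [ 0.01 -2.74] 0.93
42.22 [ 0.02 -3.21] 0.9
42.32 [ 0.02 -2.74] 0.93
```

View pics/w32.png

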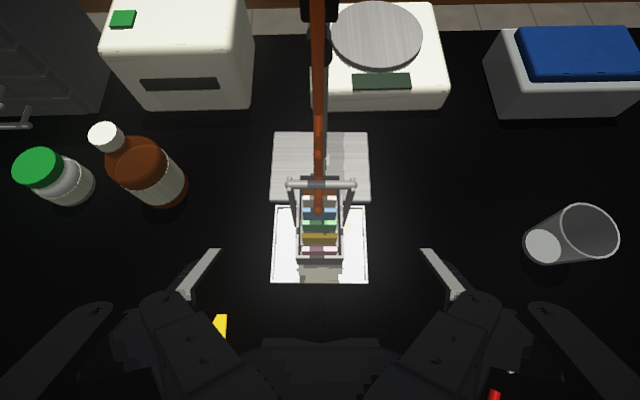

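```bash
cat > oc.py <<'E'
from h import *
import pickle,sys
def oc(p):
    # dark-background rows 222..240: redness-weighted centroid of column, relative
    a=p["pixels"][222:242,308:332].astype(float);w=np.clip(a[...,0]-a[...,2]-25,0,None)*(np.abs(a[...,0]-a[...,1])>15)
    return (w*np.arange(24)).sum(1)/np.maximum(w.sum(1),1)+308
if __name__=="__main__":
    L=pickle.load(open(sys.argv[1],'rb'))
    for n,t,p in L:
        if n=="scene": c=oc(p);print(round(t,3),c.mean().round(3),c[-6:].mean().round(3))
E
cp sw.pkl sw32.pkl; python3 oc.py sw32.pkl
python3 - <<'E'
from h import *
p=cv2.imread('pics/s32.png');cv2.imwrite('pics/s32c.png',cv2.resize(p[200:320,260:380],None,fx=5,fy=5,interpolation=2))
E
```

```text
41.367 319.228 319.074
41.467 319.094 318.895
41.567 319.03 318.857
41.667 318.998 318.823
41.767 319.025 318.849
41.867 319.1 318.904
41.967 319.226 319.076
42.067 319.36 319.193
42.167 319.458 319.297
42.267 319.459 319.293
```

View pics/s32c.png

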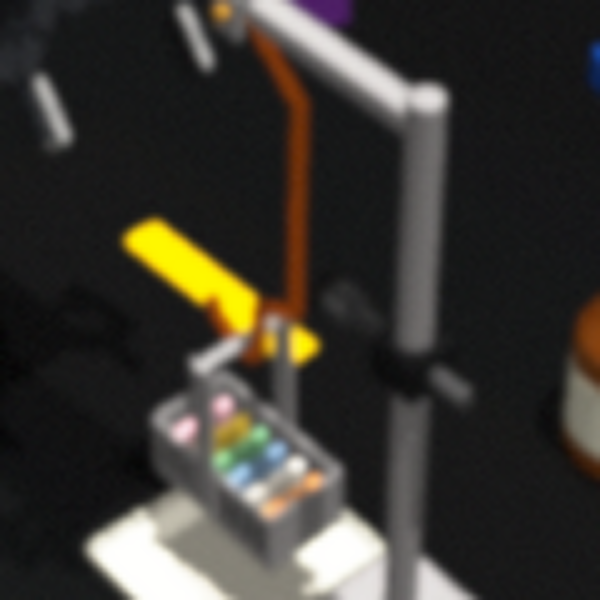

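```bash
python3 - <<'E'
from h import *
Mf=toolR(-.0285,.651)
t=tcp_for([.6455,-.0815,.1805],Mf)
print(t,cur())
rows([(t-Mf[:,2]*.06,Mf,6),(t,Mf,10)])
E
```

```text
[ 0.65926842 -0.08184881  0.14976369] (array([ 0.56379906, -0.07933108,  0.27180489]), array([[ 0.79614329, -0.02551807,  0.60456984],
       [-0.02245809, -0.99966813, -0.01262012],
       [ 0.60469124, -0.00353006, -0.79645216]]))
16 0.4 0 15.8 -0.04 0.02 0; 0.3 0 15.8 -0.04 0.01 0; 0.4 0 15.8 -0.05 0.02 0; 0.3 0 15.9 -0.04 0.01 0; 0.4 0 15.8 -0.05 0.02 0.01; 0.3 0.1 15.9 -0.04 0.01 0; 0 -0 6 -0 0 0; 0 -0 6 -0 0 0; 0 -0 6 -0 0 0; 0 -0 6 -0 0 0; 0 -0 6 -0 0 0; 0 -0 6 -0 0 0; 0 -0 6 -0 0 0; 0 -0 6 -0 0 0; 0 -0 6 -0 0 0; 0 -0 6 -0 0 0
```

step_arm:
  targets: "0.4 0 14 0 0 0; 0.3 0 15.8 0 0 0; 0.4 0 15.8 0 0 0; 0.3 0 15.8 0 0 0; 0.4 0 14 0 0 0; 0.3 0 10 0 0 0; 0 0 6 0 0 0; 0 0 6 0 0 0; 0 0 6 0 0 0; 0 0 6 0 0 0; 0 0 6 0 0 0; 0 0 6 0 0 0; 0 0 6 0 0 0; 0 0 6 0 0 0; 0 0 6 0 0 0; 0 0 3 0 0 0; 0 0 0 0 0 0; 0 0 0 0 0 0"

```text
time_s: 43.87
tool_pos: [0.6594, -0.082, 0.1568]
eef_rot: [-3.139, -0.656, -0.028]
wrist_force: [0.4, 0.4, 1.0]
width: 0.0857
```

```bash
python3 m.py 33 4; python3 oc.py sw.pkl; python3 - <<'E'
from h import *
Mf=toolR(-.0285,.651)
t=tcp_for([.6455,-.0815,.1805],Mf);print((cur()[0]-t)@Mf*1000)
E
```

```text
44.0667 bar [ 0.6454 -0.0818  0.1878] F [0.13 0.14 0.06] +- [0.1  0.36 0.25] rpy [-3.1387 -0.6566 -0.0279] tq [ 0.049  0.601 -0.011] w 0.0855
43.867 th -0.0396 0.58
43.967 th -0.0384 0.57
43.867 319.003 318.706
43.967 319.043 318.764
[ 4.84802797  0.19307668 -6.06267086]
```

View pics/w33.png

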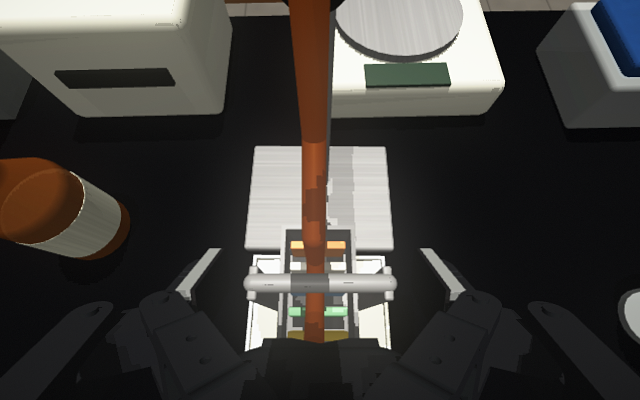

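step_arm:
  targets: "-1.5 0 2 0 -0.1 0; -1.5 0 2 0 -0.1 0; -1 0 1.5 0 -0.1 0; 0 0 0 0 0 0"

```text
time_s: 44.4
tool_pos: [0.6598, -0.0822, 0.1513]
eef_rot: [-3.139, -0.653, -0.028]
wrist_force: [0.2, -0.0, -0.2]
width: 0.0852
```

```bash
python3 m.py 34 2; python3 oc.py sw.pkl; python3 - <<'E'
from h import *
Mf=toolR(-.0285,.651)
t=tcp_for([.6455,-.0815,.1805],Mf);print((cur()[0]-t)@Mf*1000)
E
```

```text
44.5 bar [ 0.6461 -0.0819  0.1822] F [-0.01  0.23  0.47] +- [0.11 0.1  0.29] rpy [-3.1391 -0.653  -0.0277] tq [-0.01   0.636 -0.001] w 0.0852
44.4 th -0.0119 0.56
44.4 319.499 319.326
[ 1.6549914   0.29529321 -1.01606492]
```

step_arm:
  targets: "0 0 0 0 0 0; 0 0 0 0 0 0; 0 0 0 0 0 0; 0 0 0 0 0 0; 0 0 0 0 0 0; 0 0 0 0 0 0; 0 0 0 0 0 0; 0 0 0 0 0 0"
  jaw: 0
  squeeze: 20

```text
time_s: 45.17
tool_pos: [0.6603, -0.0821, 0.1521]
eef_rot: [-3.139, -0.654, -0.028]
wrist_force: [-0.2, 0.9, -0.3]
width: 0.0614
```

```bash
python3 m.py 35 10; python3 oc.py sw.pkl
```

```text
45.6667 bar [ 0.6464 -0.0818  0.1828] F [-0.14  0.38 -0.07] +- [0.11 0.12 0.15] rpy [-3.1389 -0.6538 -0.0276] tq [0.045 0.582 0.007] w 0.0614
45.167 th -0.0161 0.56
45.267 th -0.0163 0.56
45.367 th -0.0172 0.56
45.467 th -0.0129 0.56
45.567 th -0.0113 0.56
45.167 319.331 319.234
45.267 319.337 319.237
45.367 319.333 319.233
45.467 319.335 319.235
45.567 319.338 319.237
```

View pics/w35.png

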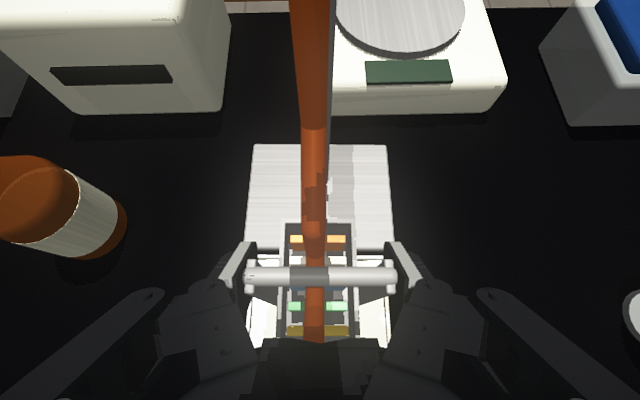

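step_arm:
  targets: "-0.45 0 -0.33 0 0 0; -0.45 0 -0.33 0 0 0; 0 0 0 0 0 0; 0 0 0 0 0 0"

```text
time_s: 46.0
tool_pos: [0.6591, -0.0821, 0.1521]
eef_rot: [-3.139, -0.654, -0.028]
wrist_force: [0.2, -0.2, 0.2]
width: 0.0614
```

```bash
python3 m.py 36 6; python3 oc.py sw.pkl
```

```text
46.3 bar [ 0.6453 -0.0818  0.1828] F [-0.06  0.11  0.35] +- [0.24 0.11 0.13] rpy [-3.1389 -0.6538 -0.0275] tq [0.042 0.588 0.004] w 0.0615
46.0 th -0.0266 0.55
46.1 th -0.0262 0.56
46.2 th -0.0161 0.55
46.0 319.208 319.015
46.1 319.208 319.018
46.2 319.206 319.018
```

step_arm:
  targets: "0 0 0 0 0 0; 0 0 0 0 0 0; 0 0 0 0 0 0"
  jaw: 73

```text
time_s: 46.55
tool_pos: [0.6589, -0.0821, 0.1519]
eef_rot: [-3.139, -0.653, -0.028]
wrist_force: [0.7, 0.3, 0.6]
width: 0.0622
```

step_arm:
  targets: "0 0 0 0 0 0; 0 0 0 0 0 0; 0 0 0 0 0 0"
  jaw: 76

```text
time_s: 46.8
tool_pos: [0.6589, -0.0822, 0.1518]
eef_rot: [-3.139, -0.653, -0.028]
wrist_force: [-0.4, -0.0, -0.3]
width: 0.0647
```

step_arm:
  targets: "0 0 0 0 0 0; 0 0 0 0 0 0; 0 0 0 0 0 0; 0 0 0 0 0 0; 0 0 0 0 0 0; 0 0 0 0 0 0"
  jaw: 100

```text
time_s: 47.3
tool_pos: [0.6589, -0.0822, 0.1518]
eef_rot: [-3.139, -0.653, -0.028]
wrist_force: [-0.4, -0.5, -1.2]
width: 0.0851
```

```bash
python3 m.py 37 12; python3 oc.py sw.pkl
```

```text
47.9 bar [ 0.6451 -0.082   0.1825] F [-0.12  0.08 -0.15] +- [0.08 0.13 0.16] rpy [-3.1391 -0.6534 -0.0278] tq [ 0.021  0.623 -0.012] w 0.0853
47.3 th -0.0208 0.57
47.4 th -0.0213 0.56
47.5 th -0.0212 0.57
47.6 th -0.022 0.57
47.7 th -0.022 0.57
47.8 th -0.0213 0.56
47.3 319.293 319.095
47.4 319.271 319.091
47.5 319.254 319.033
47.6 319.247 319.044
47.7 319.241 319.037
47.8 319.251 319.031
```

View pics/w37.png

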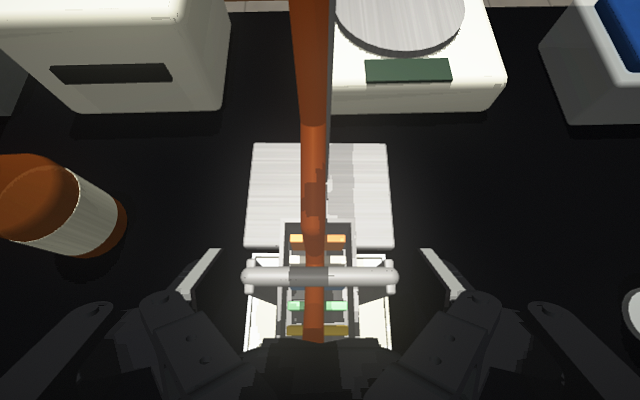

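Amplitude fell about tenfold. Now I retreat along the tool axis.

step_arm:
  targets: "0 0 -4 0 0 0; 0 0 -8 0 0 0; 0 0 -12 0 0 0; 0 0 -16 0 0 0; 0 0 -16 0 0 0; 0 0 -16 0 0 0; 0 0 -16 0 0 0; 0 0 -16 0 0 0; 0 0 -16 0 0 0; 0 0 -12 0 0 0; 0 0 -6 0 0 0; 0 0 0 0 0 0; 0 0 0 0 0 0; 0 0 0 0 0 0"

```text
time_s: 49.07
tool_pos: [0.567, -0.0798, 0.2715]
eef_rot: [-3.14, -0.656, -0.027]
wrist_force: [0.7, 0.8, -0.8]
width: 0.0849
```

```bash
python3 m.py 38 20; python3 oc.py sw.pkl; python3 bm.py; python3 - <<'E'
from h import *
from scipy.optimize import minimize
p=cams.get_image("scene");save(p,'s39');q=cams.get_image("top");save(q,'t39');w=cams.get_image("wrist")
obs=[]
for c in(p,w):
    for r in trace(c,"basket")[:3]: 
        print(r["conf"],r["extent"])
        e=proj(c,[[.645,-.08,.1]])[0]
        if abs((r["extent"][0]+r["extent"][2])/2-e[0])<20: obs.append((c,r["mask"].astype(np.float32)))
f=lambda v:-sum(iou(sil(c,BASK,pose(v[0],v[1],v[2],[v[3],v[4],v[5]])),m) for c,m in obs)
a=np.array([.645,-.082,.06,0,0,-.03])
r=minimize(f,a,method='Nelder-Mead',options=dict(initial_simplex=np.vstack([a]+[a+d for d in np.diag([.006,.006,.006,.06,.06,.06])]),maxiter=250));print(len(obs),r.fun,r.x.round(4))
E
```

```text
50.0667 bar [ 0.553  -0.0794  0.3019] F [ 0.08 -0.02 -0.  ] +- [0.15 0.08 0.12] rpy [-3.1401 -0.6561 -0.0272] tq [0.011 0.61  0.005] w 0.0853
49.067 th -0.0019 0.56
49.167 th -0.0019 0.56
49.267 th -0.0163 0.56
49.367 th -0.0121 0.56
49.467 th -0.0163 0.55
49.567 th -0.0055 0.56
49.667 th -0.0117 0.56
49.767 th -0.0162 0.56
49.867 th -0.0163 0.57
49.967 th -0.0172 0.57
49.067 319.262 319.121
49.167 319.273 319.142
49.267 319.265 319.138
49.367 319.269 319.14
49.467 319.265 319.123
49.567 319.236 319.084
49.667 319.221 319.048
49.767 319.213 319.061
49.867 319.213 319.05
49.967 319.217 319.042
49.12 [0. 0.] 1.0
49.22 [ 0.06 -0.39] 0.99
49.32 [ 0.08 -0.46] 0.99
49.42 [ 0.05 -0.23] 0.99
49.52 [0.   0.07] 0.99
49.62 [-0.04  0.34] 0.98
49.72 [-0.06  0.53] 0.97
49.82 [-0.08  0.61] 0.99
49.92 [-0.04  0.6 ] 0.97
50.02 [-0.08  0.47] 0.97
0.61 [305.9, 172.5, 331.4, 204.3]
0.56 [293.3, 265.3, 330.4, 313.6]
0.89 [283.3, 174.5, 356.1, 268.0]
3 -1.76450514793396 [ 0.645  -0.0796  0.0608  0.0106 -0.002  -0.0529]
```

View pics/s39.png

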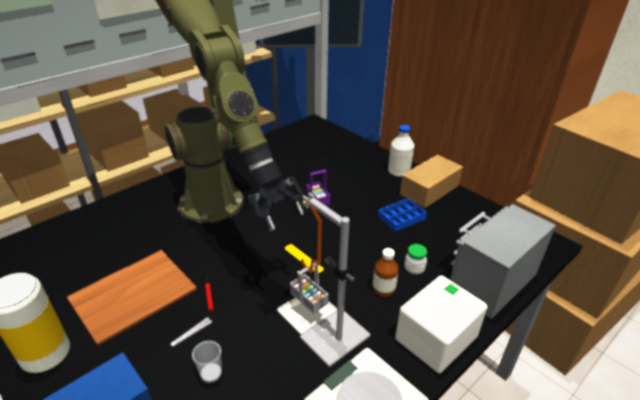

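```bash
python3 - <<'E'
from h import *
print(manip.job_done(),manip.sense()["time_s"])
E
```

```text
the job is handed in; nothing more can be done
the job is handed in; nothing more can be done
```

The basket hangs by its bail in the drain hook, upright and nearly still. I handed the job in at about 50 s of the 72 s allowed.

**What I did**
- I gripped the steel basket by its bail, with the tool leaning about 37°, and brought the bar into the hook's mouth.
- I caught the swinging hook slowly and pressed it onto the buffer. The rubber met it at a swing of about 0.09 rad, and I stayed at about 3 N until the hook was still.
- I slid the bar down the hook's back into the bowl with the hook still leaning on the buffer. The highest measured sideways force was about 4 N as the bar entered the bowl, and it was about 1.6 N once seated.
- I eased the hook back to plumb and let go.

**Where it did not go cleanly**
- The seated bar rested against the hook's back, about 5 mm off the bowl's centre. Near plumb I took the load off briefly and shifted it to the middle.
- The first release left a swing of about ±0.012 rad that did not die down. I gripped the bail again, centred it and released it in small steps.
- While the bar was sliding down, the vertical force showed up to 1.8 N of unexplained extra downward pull. It went away once the bar reached the bowl.

**Last checks**
- **Swing:** about ±0.002 rad. The coarser fit of the swing angle scattered more, by about ±0.008 rad.
- **Basket:** tilt is about 0.6° or less, and the bar is about 181 mm above the bench, against 180 mm when seated.
- **Robot:** the gripper is well clear and the wrist force is about zero.
- **Other things on the bench:** they look unmoved in the last scene picture. I did not measure them.

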